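Mist-disinfect the used hand scrubbers

TASK

Disinfect every used hand scrubber: slide the chamber's guard door fully open, set all the scrubbers from the mat inside, flat on its floor, base down, slide the door fully shut, turn the mist valve half open (45 degrees) and leave it there for about four seconds, then turn it fully closed again. Then slide the door fully open, move all the scrubbers into the clean tray, flat and base down, and slide the door fully shut. Never have the mist valve open while the door is not shut, and leave the other things on the worktop where they are.

Things in the scene. Friction and masses are not known exactly. Their poses are not given: they have to be found in the camera images.
- unit: Bench-top mist disinfection chamber, cream metal, fixed for the run. Its x axis points to its rear, away from the robot, y to its left; origin on the worktop under the chamber's centre. Behind the chamber a housing 105 mm high runs to x = 287 mm. A valve console 85 mm high lies along its left side (y 150 to 230, x -110 to 290 mm), with a white bottle 165 mm high at x 230, y 188 mm.
- chamber_floor (a point): Centre of the chamber's floor, 42 mm above the worktop; axes as unit. The chamber is an open-topped well, inside 170 mm (x) by 276 mm (y), walls 12 mm thick, wall tops 105 mm above the worktop; tracks 10 mm high on the side walls.
- door (a joint): Clear sliding guard door that covers the chamber from above; slide travel in m: 0 = fully shut, 0.180 = fully open, moving straight along the unit's +x (to the rear). May start a little ajar. Friction about 1.5 N; it stays where it is left.
- door_handle (a point): Centre of the door's steel bar handle (moves with the door): bar 100 mm long along the unit's y, 14 mm thick (x), 18 mm tall, its top 9 mm above this point; 21 mm of clear space lie between the bar and the door panel. 147 mm above the worktop. Door shut: it is at unit x -78, y 0 mm.
- valve (a joint): Mist ball valve, in rad: 0 = closed, lever pointing to the unit's -x (towards the robot, across the brass pipe); 1.571 = fully open, lever pointing to the unit's +y. It opens clockwise seen from above. Half open = 0.785 (45 degrees). Friction about 0.08 N m; it stays where it is left.
- valve_axis (a point): Point on the valve's vertical turning axis, at mid-height of the lever, 136 mm above the worktop (unit frame x 0, y 184 mm). The grey lever is a bar 16 mm thick and 24 mm tall, from 15 mm behind the axis to 85 mm in front of it.
- lever_tip (a point): Middle of the lever's free end, 85 mm from the axis (moves with the lever).
- mat: Black rubber mat for used things, 300 (x) by 170 (y) by 4 mm, flat without a rim, fixed; origin under its centre, on the worktop. On the left or the right of the chamber.
- tray: White enamel clean tray with a rim, 300 (x) by 170 (y) by 24 mm, walls and floor 5 mm, fixed; origin under its centre. On the side opposite to the mat.
- tray_floor (a point): Centre of the tray's inner floor, 5 mm above the worktop; axes as tray.
- scrubber1: Hand scrubber (two or three of these are present; an absent one reads None): white plate 110 (x) by 76 (y) by 14 mm with a grey bar grip standing above it, 90 mm long (x), 22 mm wide (y), from 40 to 60 mm above the underside; on two posts at x = +-36 mm. Origin: centre of the underside, z up; the grip lies along x. 0.2 kg. Starts on the mat.
- scrubber2: Hand scrubber (two or three of these are present; an absent one reads None): white plate 110 (x) by 76 (y) by 14 mm with a grey bar grip standing above it, 90 mm long (x), 22 mm wide (y), from 40 to 60 mm above the underside; on two posts at x = +-36 mm. Origin: centre of the underside, z up; the grip lies along x. 0.2 kg. Starts on the mat.
- scrubber3: Hand scrubber (two or three of these are present; an absent one reads None): white plate 110 (x) by 76 (y) by 14 mm with a grey bar grip standing above it, 90 mm long (x), 22 mm wide (y), from 40 to 60 mm above the underside; on two posts at x = +-36 mm. Origin: centre of the underside, z up; the grip lies along x. 0.2 kg. Starts on the mat.
- sprayer: Bystander, not to be disturbed: yellow round spray bottle, 84 mm across, 180 mm tall with a black head.
- wipes: Bystander, not to be disturbed: white round wipes tub, 100 mm across, 150 mm tall.
- handrub: Bystander, not to be disturbed: clear bottle, 66 mm across, 170 mm tall.
- bowl: Bystander, not to be disturbed: steel bowl, 150 mm across, 50 mm tall.
- beaker: Bystander, not to be disturbed: grey cup, 76 mm across, 90 mm tall.
- brush: Bystander, not to be disturbed: long-handled brush, 180 mm, lying flat.
Things that resemble listed ones, but are neither listed nor needed, are in the scene too. Leave any green look-alike of the scrubber2 alone.

How it is judged (in metres and radians):
On the way, in this order (a step that is already met when the one before it is completed fails the run):
1. the guard door is fully open (value of joint door above 0.165 m), for 0.2 s.
2. every scrubber rests inside the chamber, released (x of scrubber1 in the frame of chamber_floor between -0.05 and 0.05 m and y of scrubber1 in the frame of chamber_floor between -0.11 and 0.11 m and z of scrubber1 in the frame of chamber_floor between -0.01 and 0.012 m and angle between each of scrubber1, scrubber2, scrubber3's own z axis and vertical below 0.15 rad and linear speed of each of scrubber1, scrubber2, scrubber3 below 0.05 m/s and x of scrubber2 in the frame of chamber_floor between -0.05 and 0.05 m and y of scrubber2 in the frame of chamber_floor between -0.11 and 0.11 m and z of scrubber2 in the frame of chamber_floor between -0.01 and 0.012 m and x of scrubber3 in the frame of chamber_floor between -0.05 and 0.05 m and y of scrubber3 in the frame of chamber_floor between -0.11 and 0.11 m and z of scrubber3 in the frame of chamber_floor between -0.01 and 0.012 m and contact force between the fingers and scrubber1 below 0.3 N and contact force between the fingers and scrubber2 below 0.3 N and contact force between the fingers and scrubber3 below 0.3 N), for 0.2 s.
3. the door is fully shut over the scrubbers (value of joint door below 0.008 m and x of scrubber1 in the frame of chamber_floor between -0.05 and 0.05 m and y of scrubber1 in the frame of chamber_floor between -0.11 and 0.11 m and z of scrubber1 in the frame of chamber_floor between -0.01 and 0.012 m and angle between each of scrubber1, scrubber2, scrubber3's own z axis and vertical below 0.15 rad and linear speed of each of scrubber1, scrubber2, scrubber3 below 0.05 m/s and x of scrubber2 in the frame of chamber_floor between -0.05 and 0.05 m and y of scrubber2 in the frame of chamber_floor between -0.11 and 0.11 m and z of scrubber2 in the frame of chamber_floor between -0.01 and 0.012 m and x of scrubber3 in the frame of chamber_floor between -0.05 and 0.05 m and y of scrubber3 in the frame of chamber_floor between -0.11 and 0.11 m and z of scrubber3 in the frame of chamber_floor between -0.01 and 0.012 m), for 0.2 s.
4. the valve stays half open (45 +- 8 degrees) for 3 s, door shut (value of joint valve between 0.645 and 0.925 rad and value of joint door below 0.008 m), for 3 s.
5. the valve is closed again, door still shut (value of joint valve below 0.09 rad and value of joint door below 0.008 m), for 0.2 s.
6. the door is fully open again (value of joint door above 0.165 m and value of joint valve below 0.09 rad), for 0.2 s.
7. every scrubber rests in the clean tray (x of scrubber1 in the frame of tray_floor between -0.12 and 0.12 m and y of scrubber1 in the frame of tray_floor between -0.045 and 0.045 m and z of scrubber1 in the frame of tray_floor between -0.01 and 0.012 m and angle between each of scrubber1, scrubber2, scrubber3's own z axis and vertical below 0.15 rad and linear speed of each of scrubber1, scrubber2, scrubber3 below 0.05 m/s and x of scrubber2 in the frame of tray_floor between -0.12 and 0.12 m and y of scrubber2 in the frame of tray_floor between -0.045 and 0.045 m and z of scrubber2 in the frame of tray_floor between -0.01 and 0.012 m and x of scrubber3 in the frame of tray_floor between -0.12 and 0.12 m and y of scrubber3 in the frame of tray_floor between -0.045 and 0.045 m and z of scrubber3 in the frame of tray_floor between -0.01 and 0.012 m and contact force between the fingers and scrubber1 below 0.3 N and contact force between the fingers and scrubber2 below 0.3 N and contact force between the fingers and scrubber3 below 0.3 N), for 0.2 s.
At the end, for the whole second after the job is handed in: Every scrubber present rests inside the clean tray's rim base down and flat on its floor (within 12 mm of the floor and 0.15 rad), the guard door is shut to within 8 mm, the valve closed to within 0.09 rad (5 degrees) (all of step 5 and x of scrubber1 in the frame of tray_floor between -0.12 and 0.12 m and y of scrubber1 in the frame of tray_floor between -0.045 and 0.045 m and z of scrubber1 in the frame of tray_floor between -0.01 and 0.012 m and angle between each of scrubber1, scrubber2, scrubber3's own z axis and vertical below 0.15 rad and linear speed of each of scrubber1, scrubber2, scrubber3 below 0.05 m/s and x of scrubber2 in the frame of tray_floor between -0.12 and 0.12 m and y of scrubber2 in the frame of tray_floor between -0.045 and 0.045 m and z of scrubber2 in the frame of tray_floor between -0.01 and 0.012 m and x of scrubber3 in the frame of tray_floor between -0.12 and 0.12 m and y of scrubber3 in the frame of tray_floor between -0.045 and 0.045 m and z of scrubber3 in the frame of tray_floor between -0.01 and 0.012 m); the robot touches nothing.
It fails at once if the mist valve is open (over 0.15 rad) while the guard door is more than 15 mm open (value of joint valve above 0.15 rad and value of joint door above 0.015 m).
It fails at once if a bystander is moved by more than 50 mm (distance of any of sprayer, wipes, handrub, bowl, beaker, brush from where it was at the start of the episode above 0.05 m).
Of scrubber1, scrubber2, scrubber3 only 2 to 3 are there at a start; the rules pass over those that are not, and their reading is None.
At some moment in a run one of scrubber1, scrubber2, scrubber3 may be knocked a few centimetres aside while the robot is not near it.
Once in a run the grip may slacken for a moment while it holds something.
It also fails if it takes over 210 s, if anything falls off the work surface, if the arm or the gripper's body presses on something with over 40 N, if the wrist force passes 120 N, or if a joint passes its speed limit or range.

ROBOT

A 6-joint arm with a two-finger parallel gripper is mounted at the origin on the work surface. World frame = base frame: x ahead of the robot, y to its left, z up, the work surface at z = 0. Lengths are in mm, angles in rad, forces in N, time in s.
With the tool pointing down it reaches from about 325 to 775 mm from the base axis. Payload 5.5 kg.
Tool frame: the origin (TCP) lies at the very end of the fingers, on their centre line; the grasp point (between the pads) lies 19 mm behind it; y points along the fingers, x is the direction in which the jaws open and shut, and the axes are right-handed (so a half turn about y gives the same grasp; the last joint's range is limited). The gripper opens to 85 mm and grips with 20 to 120 N. Pads are 22 mm wide; open, the fingers measure 114 mm over their backs; the gripper's body (76 mm by 85 mm) begins 54 mm behind the grasp point. The pads swing forward as they close: fully open they stand 13 mm farther back than shut.
Start: joints at [-1.218, 0.091, 1.231, -0, 1.82, -0.057], TCP at [239.057, -550.335, 231.275] pointing down, gripper open.
Joint ranges: [-2.87, 2.87], [-0.86, 2.18], [0.17, 2.46], [-1.51, 4.65], [0.06, 2.69], [-2.65, 2.65]. Speed limits (rad/s): [2.57, 2.57, 3.01, 3.14, 3.14, 3.14].

INTERFACE

Orientations are given as a rotation vector (axis times angle).
In Python, from rig import sense, viewer, order gives the robot as it stands.
- The arm moves only by the tool carry_out, never from a script. Its argument "moves" is a list of rows, each a list of 3 entries, a list of its own where there are three numbers: the shift along the tool's x, y, z in mm, then the turn, a rotation vector about the tool's x, y, z in degrees, then the gripper command: -1 is shut, 1 is fully open, values between are in proportion. A call has 1 to 12 rows; each row is the pose to reach, as a shift and turn from the pose measured when the call began, along the tool's axes at that moment; what a row does not reach only later rows make up. A row lasts 1/10 s, in which the tool goes at most 50 mm and 8.59 degrees, less where a joint would pass 70% of its speed; a pose out of reach is approached as far as the arm can. A call with a gripper value outside its range is refused whole. The fingers move at their own pace and stop on an object; the grip force is fixed at half the most. Time passes only in rows, so rows that repeat a pose let the fingers close. It gives the time, the measured TCP pose, the force and the opening at its end, in the units of the state.
- sense(): the state, without advancing time (a new reading comes with each control period).
- viewer.get_image(name): name is "side" or "top" or "wrist"; returns the picture (400x640x3 uint8, red, green, blue); there is no depth.
- viewer.camera_params(name): a dict with "fx", "fy", "cx", "cy" (pixels), "k1" (the pictures are not rectified: a ray, as slopes to the right and down, at radius r is drawn at 1 + k1 r^2 times it, then the intrinsics apply), "extrinsics" (4x4, takes a point from camera to world coordinates). Camera axes: x right, y down, z forward; pixel columns grow to the right and rows downward; lengths in mm; the calibration is good to about 2 mm. A picture is of the moment at which its call begins: read the wrist's pose just before it. camera_params takes no time and is no camera call; for the wrist camera it gives the pose at the moment of the call.
- order.hand_in(): hands the job in, once; it reports no verdict.
The state is a dict: "clock": time; "qpos": joint angles; "qd": joint speeds; "joint_torque": joint torques, N m; "tcp_pos": TCP position; "tcp_rot": TCP orientation; "contact_force": force on the tool from outside, world axes, zero at the start; "moment": the same for the moment, N m; "width": finger opening in mm.
Only numpy, scipy, OpenCV 4.12 (cv2) and the standard library are available. Lean on these libraries where they do the work, as an engineer would, in place of code of your own. Each camera call takes 0.05 s, during which the arm holds its last target.

## Working session

There is one attempt and no reset: what is moved stays moved. The work goes in short steps, Python scripts to look and compute and a tool call to move; the robot and the scene stay as the last step left them, time stands still between calls to the robot, and variables do not carry over. Pictures are saved under pics/ and viewed, and the job is handed in when it is done.

Besides the shell and the picture viewer there is one more tool, called after "Call:" by a JSON object that holds its "name" and its "arguments". carry_out: Moves the arm, as the interface text tells. Its arguments: {"type":"object","properties":{"moves":{"type":"array","items":{"type":"array"}}},"required":["moves"]}

```bash
ls -la; mkdir -p pics; python3 - <<'E'
from rig import sense, viewer, order
import cv2
s=sense();print(s)
for n in ("side","top","wrist"):
    im=viewer.get_image(n);cv2.imwrite(f"pics/{n}0.png",im[:,:,::-1])
    print(n,viewer.camera_params(n))
E
```

```text
total 12
drwxr-xr-x  3 agent agent 4096 Dec  7 08:34 .
drwxr-xr-x 23 root  root  4096 Dec  7 08:34 ..
drwxr-xr-x  2 agent agent 4096 Dec  7 08:34 pics
{'clock': 0.0, 'qpos': array([-1.21768922e+00,  9.18309067e-02,  1.23193337e+00, -1.23219495e-05,
        1.81979280e+00, -5.66929849e-02]), 'qd': array([ 0.00182126,  0.0007507 , -0.00309759, -0.00042947,  0.00038043,
       -0.00080942]), 'joint_torque': array([ 1.49894622e-04, -4.58727336e+01, -4.18022525e+01, -1.45164222e-04,
        1.17441438e-02, -2.58555264e-05]), 'tcp_pos': array([ 238.95127298, -550.04200105,  230.14079346]), 'tcp_rot': array([-1.3744602 ,  0.90341444, -0.90080561]), 'contact_force': array([0.72744136, 0.28143472, 0.78616002]), 'moment': array([-0.00978372, -0.02487379, -0.01994628]), 'width': 85.776364398932}
side {'fx': 365.8761955177817, 'fy': 365.8761955177817, 'cx': 315.35857971654207, 'cy': 198.02197074273167, 'k1': -0.08171579255208508, 'extrinsics': array([[-9.19418662e-01, -2.07892215e-01,  3.33841505e-01,
         1.92601842e+01],
       [-3.93279008e-01,  4.83915450e-01, -7.81765603e-01,
         1
[... 469 characters left out ...]
519235e-03,
         1.10358153e+01],
       [-6.74169614e-03, -7.43358635e-02, -9.97210474e-01,
         1.69232363e+03],
       [ 0.00000000e+00,  0.00000000e+00,  0.00000000e+00,
         1.00000000e+00]])}
wrist {'fx': 338.2635314345005, 'fy': 338.2635314345005, 'cx': 314.25493257250344, 'cy': 198.6724101404067, 'k1': 0.02276423773598381, 'extrinsics': array([[ 3.98233539e-01, -8.78991334e-01, -2.62267579e-01,
         3.05542114e+02],
       [-9.17283319e-01, -3.81972258e-01, -1.12643270e-01,
        -5.22100164e+02],
       [-1.16648142e-03,  2.85432003e-01, -9.58398253e-01,
         3.73559168e+02],
       [ 0.00000000e+00,  0.00000000e+00,  0.00000000e+00,
         1.00000000e+00]])}
```

View pics/top0.png

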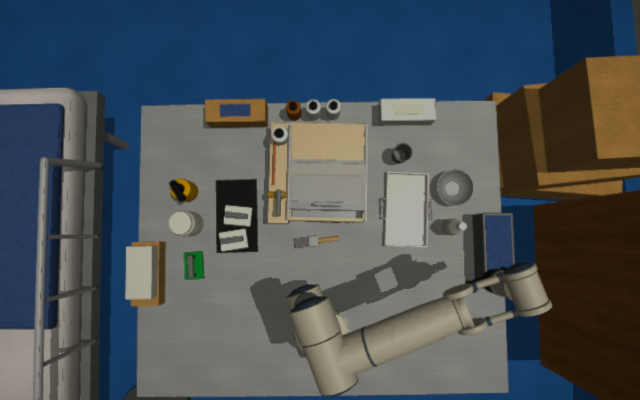

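View pics/side0.png

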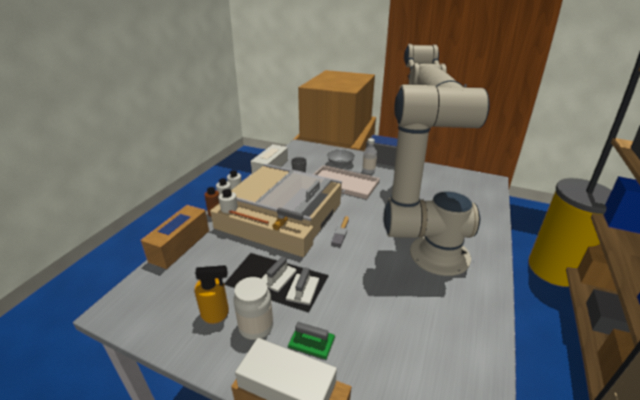

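View pics/wrist0.png

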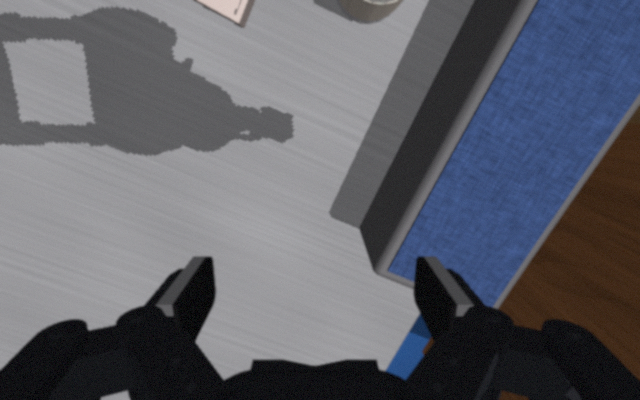

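```bash
cat > h.py <<'E'
import numpy as np, cv2
from rig import sense, viewer, order
from scipy.spatial.transform import Rotation as R
def params(n):return viewer.camera_params(n)
def pix2world(n,pts,z,p=None):
    p=p or params(n);o=[]
    K=np.array([[p['fx'],0,p['cx']],[0,p['fy'],p['cy']],[0,0,1]]);d=np.array([p['k1'],0,0,0])
    # small k1 -> cv2 radial model is same
    u=cv2.undistortPoints(np.array(pts,float).reshape(-1,1,2),K,d).reshape(-1,2)
    E=p['extrinsics']
    for a in u:
        r=E[:3,:3]@np.array([a[0],a[1],1]);t=(z-E[2,3])/r[2];o.append(E[:3,3]+t*r)
    return np.array(o)
def world2pix(n,P,p=None):
    p=p or params(n);E=np.linalg.inv(p['extrinsics'])
    K=np.array([[p['fx'],0,p['cx']],[0,p['fy'],p['cy']],[0,0,1]])
    return cv2.projectPoints(np.array(P,float).reshape(-1,1,3),cv2.Rodrigues(E[:3,:3])[0],E[:3,3],K,np.array([p['k1'],0,0,0]))[0].reshape(-1,2)
def snap(n,name,crop=None,s=1):
    im=viewer.get_image(n)[:,:,::-1].copy()
    if crop is not None:
        x0,y0,x1,y1=crop;im=cv2.resize(im[y0:y1,x0:x1],None,fx=s,fy=s,interpolation=cv2.INTER_CUBIC)
    cv2.imwrite(f"pics/{name}.png",im)
E
python3 - <<'E'
import cv2
im=cv2.imread("pics/top0.png")
cv2.imwrite("pics/topc.png",cv2.resize(im[90:260,170:310],None,fx=4.2,fy=3.5,interpolation=cv2.INTER_CUBIC) if 0 else cv2.resize(im[110:260,180:380],None,fx=4,fy=4,interpolation=cv2.INTER_CUBIC))
cv2.imwrite("pics/topd.png",cv2.resize(im[110:260,340:540],None,fx=4,fy=4,interpolation=cv2.INTER_CUBIC))
E
```

```text
(no output)
```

View pics/topc.png

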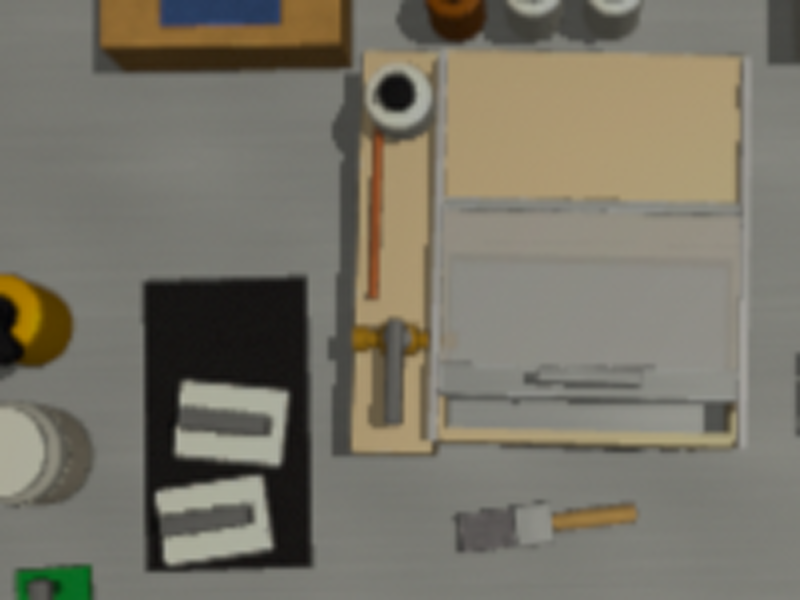

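View pics/topd.png

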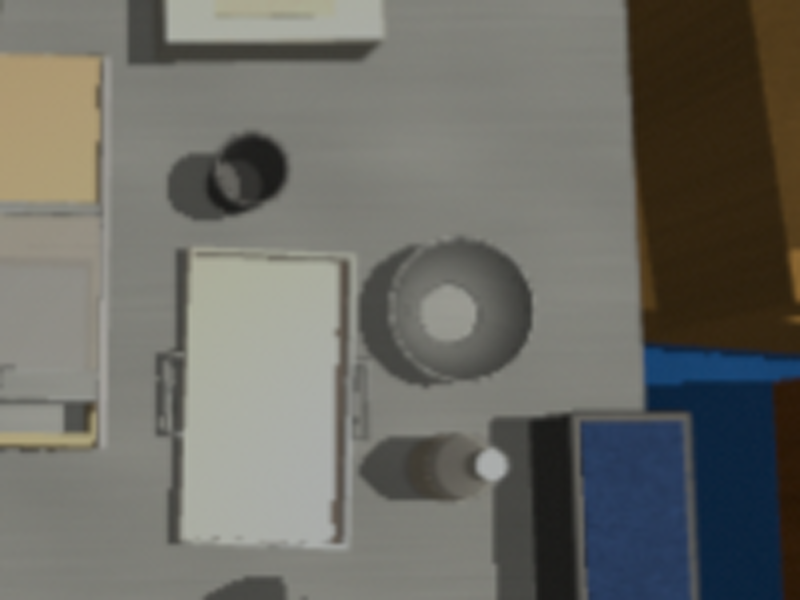

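```bash
python3 - <<'E'
from h import *
np.set_printoptions(precision=1,suppress=True)
def c(pts,z,off=(180,110)): return pix2world('top',np.array(pts)/4.+np.array(off),z)
print('rails FL FR RR RL');print(c([(433,447),(747,447),(748,55),(441,52)],115))
print('valve');print(c([(394,336),(393,425),(395,320)],148))
print('mat');print(c([(145,282),(306,278),(312,568),(148,570)],4))
print('tray');print(c([(190,248),(355,255),(346,548),(180,543)],24,(340,110)))
print('A');print(c([(180,416),(271,424)],60));print('plateA',c([(181,381),(288,390),(282,466),(175,456)],14))
print('B');print(c([(163,524),(253,515)],60));print('plateB',c([(156,491),(264,476),(273,549),(167,565)],14))
print('handle');print(c([(538,378),(642,381)],156))
print(R.from_rotvec(sense()['tcp_rot']).as_matrix())
E
```

```text
rails FL FR RR RL
[[ 444.1  120.9  115. ]
 [ 440.  -179.1  115. ]
 [ 821.2 -188.9  115. ]
 [ 828.5  109.9  115. ]]
valve
[[547.9 154.4 148. ]
 [464.1 155.9 148. ]
 [563.  153.3 148. ]]
mat
[[621.9 425.2   4. ]
 [623.6 258.3   4. ]
 [325.9 253.    4. ]
 [325.8 420.8   4. ]]
tray
[[ 644.2 -279.3   24. ]
 [ 634.8 -447.6   24. ]
 [ 337.7 -428.6   24. ]
 [ 345.1 -261.4   24. ]]
A
[[479.8 375.8  60. ]
 [470.7 285.2  60. ]]
plateA [[518.1 385.2  14. ]
 [507.4 275.5  14. ]
 [429.9 281.8  14. ]
 [441.5 391.1  14. ]]
B
[[373.2 392.5  60. ]
 [381.  303.2  60. ]]
plateB [[406.2 410.5  14. ]
 [420.  300.2  14. ]
 [346.  291.2  14. ]
 [331.1 399.1  14. ]]
handle
[[505.8  19.4 156. ]
 [501.7 -77.6 156. ]]
[[ 0.4 -0.   0.9]
 [-0.9  0.   0.4]
 [-0.  -1.   0. ]]
```

```bash
cat >> h.py <<'E'
np.set_printoptions(precision=1,suppress=True)
def go(xyz,yaw_deg):
    s=sense();M=R.from_rotvec(s['tcp_rot']).as_matrix()
    d=M.T@(np.array(xyz)-s['tcp_pos'])
    c,n=np.cos(np.radians(yaw_deg)),np.sin(np.radians(yaw_deg))
    T=np.array([[c,0,-n],[n,0,c],[0,-1,0]])
    rv=np.degrees(R.from_matrix(M.T@T).as_rotvec())
    print('shift',d.round(1),'turn',rv.round(1),'dist',np.linalg.norm(d).round(0))
def st():
    s=sense();M=R.from_rotvec(s['tcp_rot']).as_matrix()
    print('t',round(s['clock'],2),'tcp',s['tcp_pos'],'yaw',np.degrees(np.arctan2(M[1,0],M[0,0])).round(2),'q',np.degrees(s['qpos']),'F',s['contact_force'],'w',round(s['width'],1))
U0=np.array([539.5,-31.7]);UY=-0.027
def unit(x,y):return U0+np.array([x*np.cos(UY)-y*np.sin(UY),x*np.sin(UY)+y*np.cos(UY)])
E
python3 - <<'E'
from h import *
st();go([500,-60,270],-1.5)
E
```

```text
t 0.15 tcp [ 239.  -550.1  230.4] yaw -66.52 q [-69.8   5.3  70.6  -0.  104.3  -3.2] F [-0.4 -0.4 -0.6] w 85.3
shift [-345.6  -39.   434.7] turn [ -0.1 -65.   -0.1] dist 557.0
```

Call:
{"name": "carry_out", "arguments": {"moves": [[[-345, -39, 435], [0, -65, 0], 0.2], [[-345, -39, 435], [0, -65, 0], 0.2], [[-345, -39, 435], [0, -65, 0], 0.2], [[-345, -39, 435], [0, -65, 0], 0.2], [[-345, -39, 435], [0, -65, 0], 0.2], [[-345, -39, 435], [0, -65, 0], 0.2], [[-345, -39, 435], [0, -65, 0], 0.2], [[-345, -39, 435], [0, -65, 0], 0.2], [[-345, -39, 435], [0, -65, 0], 0.2], [[-345, -39, 435], [0, -65, 0], 0.2], [[-345, -39, 435], [0, -65, 0], 0.2], [[-345, -39, 435], [0, -65, 0], 0.2]]}}

```text
clock: 1.35
tcp_pos: [501.9, -55.8, 269.6]
tcp_rot: [-1.567, 0.016, -0.015]
contact_force: [-0.1, -1.2, -0.6]
width: 51.2
```

```bash
python3 - <<'E'
from h import *
st();print(params('wrist')['extrinsics'])
snap('wrist','w1');snap('top','t1',(180,110,380,260),4)
E
```

```text
t 1.35 tcp [501.9 -55.8 269.6] yaw -1.16 q [-10.3  -8.7  80.2   0.2 108.5  -9.1] F [-0.1 -1.2 -0.6] w 51.2
[[  1.   -0.   -0.  503.3]
 [ -0.   -1.   -0.3  15.6]
 [ -0.    0.3  -1.  413. ]
 [  0.    0.    0.    1. ]]
```

View pics/w1.png

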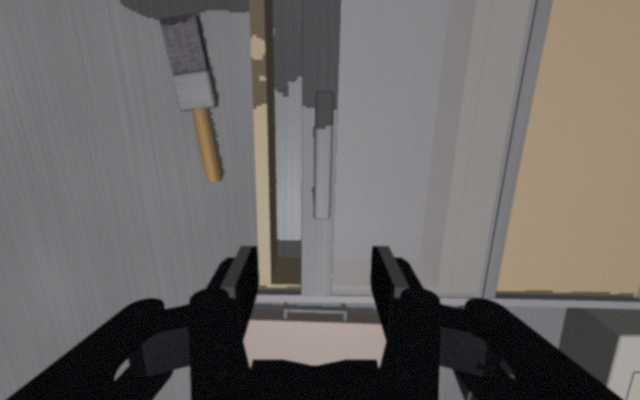

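The handle bar runs from (324,92) to (322,219). The chamber's front wall edge is at x≈250–258 px, with the brush in front of it.

```bash
python3 - <<'E'
from h import *
p=params('wrist')
print('bar',pix2world('wrist',[(324,92),(322,219),(316,130),(331,130)],156,p))
print('frontwall outer/inner',pix2world('wrist',[(252,110),(259,285),(270,110),(272,280)],105,p))
print('right rail outer, inner',pix2world('wrist',[(258,303),(640,306),(300,297)],115,p))
print('door front/rear edge',pix2world('wrist',[(302,200),(334,200)],117,p), pix2world('wrist',[(528,100)],117,p))
for f in (U0,): print(unit(-78,0),unit(-97,0),unit(0,-150))
E
```

```text
bar [[509.3  16.6 156. ]
 [506.2 -80.8 156. ]
 [503.  -10.2 156. ]
 [514.1 -10.5 156. ]]
frontwall outer/inner [[ 447.2    3.8  105. ]
 [ 441.2 -169.7  105. ]
 [ 463.     3.5  105. ]
 [ 454.8 -164.3  105. ]]
right rail outer, inner [[ 440.8 -184.1  115. ]
 [ 819.1 -193.7  115. ]
 [ 483.4 -178.2  115. ]]
door front/rear edge [[488.9 -76.2 117. ]
 [518.1 -76.8 117. ]] [[679.5   6.2 117. ]]
[461.5 -29.6] [442.5 -29.1] [ 535.5 -181.6]
```

```bash
python3 - <<'E'
from h import *
go([508,-32,200],-1.5);go([508,-32,129],-1.5)
E
```

```text
shift [ 6.7 69.5 27.2] turn [-0.1  0.2 -0.1] dist 75.0
shift [  6.8 140.5  27.1] turn [-0.1  0.2 -0.1] dist 143.0
```

Call:
{"name": "carry_out", "arguments": {"moves": [[[6.8, 50, 27], [0, 0, 0], 0.2], [[6.8, 90, 27], [0, 0, 0], 0.2], [[6.8, 120, 27], [0, 0, 0], 0.2], [[6.8, 140, 27], [0, 0, 0], 0.2], [[6.8, 140, 27], [0, 0, 0], 0.2]]}}

```text
clock: 1.95
tcp_pos: [505.5, -33.6, 125.5]
tcp_rot: [-1.569, 0.027, -0.013]
contact_force: [-1.1, -0.1, -0.9]
width: 51.3
```

```bash
python3 - <<'E'
from h import *
st();snap('wrist','w2');snap('side','s2',(150,120,400,280),3)
E
```

```text
t 1.95 tcp [505.5 -33.6 125.5] yaw -1.46 q [-7.7 -8.5 94.7  0.  94.3 -6.2] F [-1.1 -0.1 -0.9] w 51.3
```

View pics/w2.png

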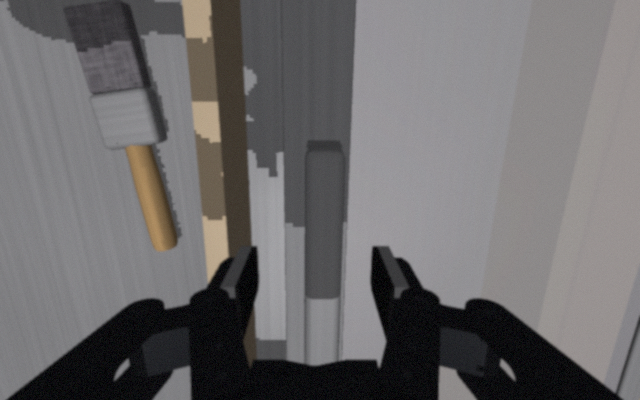

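Call:
{"name": "carry_out", "arguments": {"moves": [[[3, -2, 0], [0, 0, 0], 0.2], [[3, -2, 0], [0, 0, 0], -1], [[3, -2, 0], [0, 0, 0], -1], [[3, -2, 0], [0, 0, 0], -1], [[3, -2, 0], [0, 0, 0], -1], [[3, -2, 0], [0, 0, 0], -1]]}}

```text
clock: 2.65
tcp_pos: [511.1, -33.7, 133.2]
tcp_rot: [-1.57, 0.02, -0.02]
contact_force: [-0.7, -0.5, 6.0]
width: 13.0
```

```bash
python3 - <<'E'
from h import *
st()
E
```

```text
t 2.65 tcp [511.1 -33.7 133.2] yaw -1.47 q [-7.6 -8.2 93.7  0.  94.6 -6.1] F [-0.7 -0.5  6. ] w 13.0
```

Call:
{"name": "carry_out", "arguments": {"moves": [[[15, 0, 0], [0, 0, 0], -1], [[35, 0, 0], [0, 0, 0], -1], [[55, 0, 0], [0, 0, 0], -1], [[75, 0, 0], [0, 0, 0], -1], [[95, 0, 0], [0, 0, 0], -1], [[110, 0, 0], [0, 0, 0], -1], [[120, 0, 0], [0, 0, 0], -1], [[126, 0, 0], [0, 0, 0], -1], [[126, 0, 0], [0, 0, 0], -1]]}}

```text
clock: 3.55
tcp_pos: [637.9, -38.2, 133.3]
tcp_rot: [-1.572, 0.02, -0.022]
contact_force: [1.4, -6.0, 1.0]
width: 12.8
```

```bash
python3 - <<'E'
from h import *
st();
E
```

```text
t 3.55 tcp [637.9 -38.2 133.3] yaw -1.53 q [-6.4 11.3 73.8 -0.1 94.9 -4.9] F [ 1.4 -6.   1. ] w 12.8
```

Still sliding freely, so I'll creep to the stop.

Call:
{"name": "carry_out", "arguments": {"moves": [[[3, 0, 0], [0, 0, 0], -1], [[6, 0, 0], [0, 0, 0], -1], [[8, 0, 0], [0, 0, 0], -1], [[8, 0, 0], [0, 0, 0], -1]]}}

```text
clock: 3.95
tcp_pos: [646.3, -38.5, 133.3]
tcp_rot: [-1.572, 0.02, -0.022]
contact_force: [0.5, -2.2, 2.2]
width: 13.2
```

```bash
python3 - <<'E'
from h import *
st();
E
```

```text
t 3.95 tcp [646.3 -38.5 133.3] yaw -1.54 q [-6.4 12.6 72.3 -0.1 95.  -4.8] F [ 0.5 -2.2  2.2] w 13.2
```

Call:
{"name": "carry_out", "arguments": {"moves": [[[3, 0, 0], [0, 0, 0], -1], [[6, 0, 0], [0, 0, 0], -1], [[6, 0, 0], [0, 0, 0], -1]]}}

```text
clock: 4.25
tcp_pos: [646.6, -38.5, 133.2]
tcp_rot: [-1.572, 0.031, -0.011]
contact_force: [-28.7, -1.9, 10.8]
width: 12.8
```

```bash
python3 - <<'E'
from h import *
st();
E
```

```text
t 4.25 tcp [646.6 -38.5 133.2] yaw -1.55 q [-6.3 13.4 71.4 -0.2 95.9 -4.8] F [-28.7  -1.9  10.8] w 12.8
```

Call:
{"name": "carry_out", "arguments": {"moves": [[[-4, 0, 0], [0, 0, 0], 0.2], [[-4, 0, 0], [0, 0, 0], 0.2], [[-4, 0, 0], [0, 0, 0], 0.2], [[-4, 0, 0], [0, 0, 0], 0.2], [[-4, -40, 0], [0, 0, 0], 0.2], [[-4, -90, 0], [0, 0, 0], 0.2], [[-4, -130, 0], [0, 0, 0], 0.2], [[-4, -130, 0], [0, 0, 0], 0.2]]}}

```text
clock: 5.05
tcp_pos: [646.3, -38.2, 272.1]
tcp_rot: [-1.573, 0.021, -0.021]
contact_force: [0.3, 1.1, 0.7]
width: 51.1
```

```bash
sed -i 's/^U0=.*/U0=np.array([543.5,-34.]);UY=-0.027/' h.py; python3 - <<'E'
from h import *
st();go([420,270,280],-5)
E
```

```text
t 5.05 tcp [646.3 -38.2 272.1] yaw -1.53 q [ -6.3  13.5  57.1  -0.2 109.3  -4.8] F [0.3 1.1 0.7] w 51.1
shift [-234.4   -8.8  302.1] turn [0.1 3.5 0. ] dist 382.0
```

Call:
{"name": "carry_out", "arguments": {"moves": [[[-234, -20, 302], [0, 0, 0], 0.2], [[-234, -20, 302], [0, 0, 0], 0.2], [[-234, -20, 302], [0, 0, 0], 0.2], [[-234, -20, 302], [0, 0, 0], 0.2], [[-234, -20, 302], [0, 0, 0], 0.2], [[-234, -20, 302], [0, 0, 0], 0.2], [[-234, -20, 302], [0, 0, 0], 0.2], [[-234, -20, 302], [0, 0, 0], 0.2], [[-234, -20, 302], [0, 0, 0], 0.2], [[-234, -20, 302], [0, 0, 0], 0.2]]}}

```text
clock: 6.05
tcp_pos: [420.3, 270.4, 290.9]
tcp_rot: [-1.573, 0.019, -0.02]
contact_force: [-0.5, -0.4, 0.2]
width: 51.1
```

```bash
python3 - <<'E'
from h import *
st();snap('wrist','w3');snap('top','t3',(180,110,380,260),4)
E
```

```text
t 6.05 tcp [420.3 270.4 290.9] yaw -1.42 q [ 29.   -8.9  78.3  -0.2 110.7  30.3] F [-0.5 -0.4  0.2] w 51.1
```

View pics/w3.png

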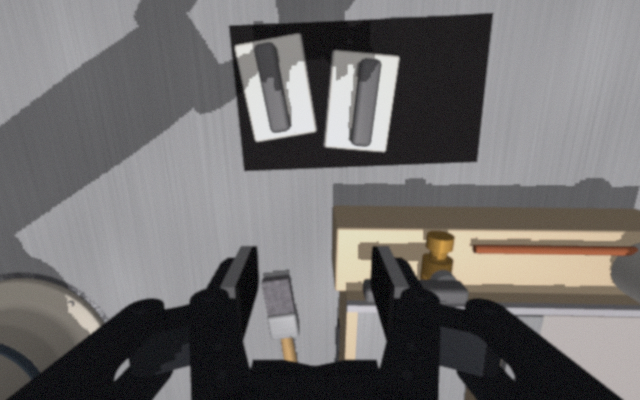

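View pics/t3.png

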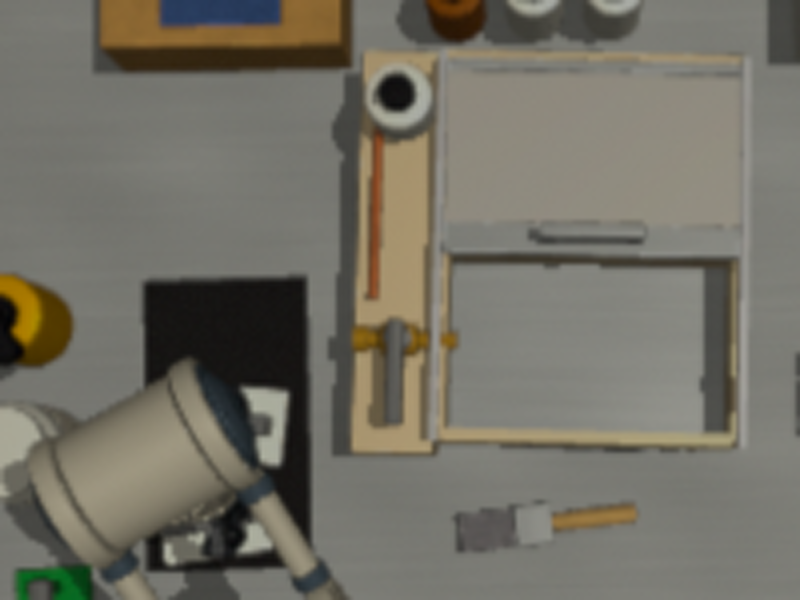

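Candidates: the two white scrubbers on the mat, A (365,102) and B (273,88) in wrist view, against the green look-alike at (193,265) in the top view, which I leave. No third scrubber on the mat. The door is fully open.

```bash
python3 - <<'E'
from h import *
p=params('wrist')
for n,g,q in (('A',[(370,60),(361,145)],[(332,50),(399,56),(386,152),(324,146)]),('B',[(266,44),(280,131)],[(235,45),(302,34),(316,131),(258,142)])):
    G=pix2world('wrist',g,64,p);P=pix2world('wrist',q,18,p)
    d=G[0]-G[1];pa=P[0]-P[3]+P[1]-P[2]
    print(n,'grip',G.mean(0),'len',np.linalg.norm(d),'yaw',np.degrees(np.arctan2(d[1],d[0]))-90,'plate',P.mean(0),np.degrees(np.arctan2(pa[1],pa[0]))-90)
go([468,331,200],-6);
print('chamber slots',unit(0,-60),unit(0,60))
E
```

```text
A grip [476.4 332.4  64. ] len 85.72939448105247 yaw -5.292254206508744 plate [476.9 332.6  18. ] -5.769978972060429
B grip [380.7 349.9  64. ] len 86.05316311266253 yaw 5.986934899885497 plate [380.9 349.8  18. ] 7.98291767473745
shift [45.2 90.5 63.3] turn [0.2 4.4 0. ] dist 119.0
chamber slots [541.9 -94. ] [545.1  26. ]
```

```bash
python3 - <<'E'
from h import *
go([476.5,332.5,130],-5.5);go([476.5,332.5,35],-5.5)
E
```

```text
shift [ 53.7 160.5  65.3] turn [0.2 3.9 0. ] dist 181.0
shift [ 53.6 255.5  65.6] turn [0.2 3.9 0. ] dist 269.0
```

Call:
{"name": "carry_out", "arguments": {"moves": [[[53.6, 50, 65.5], [0, 4, 0], 0.2], [[53.6, 90, 65.5], [0, 4, 0], 0.2], [[53.6, 130, 65.5], [0, 4, 0], 0.2], [[53.6, 170, 65.5], [0, 4, 0], 0.2], [[53.6, 170, 65.5], [0, 4, 0], 0.2], [[53.6, 170, 65.5], [0, 4, 0], 0.2], [[53.6, 200, 65.5], [0, 4, 0], 0.2], [[53.6, 225, 65.5], [0, 4, 0], 0.2], [[53.6, 245, 65.5], [0, 4, 0], 0.2], [[53.6, 255, 65.5], [0, 4, 0], 0.2], [[53.6, 255, 65.5], [0, 4, 0], 0.2]]}}

```text
clock: 7.25
tcp_pos: [477.4, 332.5, 37.2]
tcp_rot: [-1.571, 0.075, -0.079]
contact_force: [-0.6, -0.6, 0.9]
width: 51.1
```

```bash
python3 - <<'E'
from h import *
st();snap('wrist','w4')
E
```

```text
t 7.25 tcp [477.4 332.5  37.2] yaw -5.62 q [31.6  5.3 90.3 -0.2 84.4 37.2] F [-0.6 -0.6  0.9] w 51.1
```

View pics/w4.png

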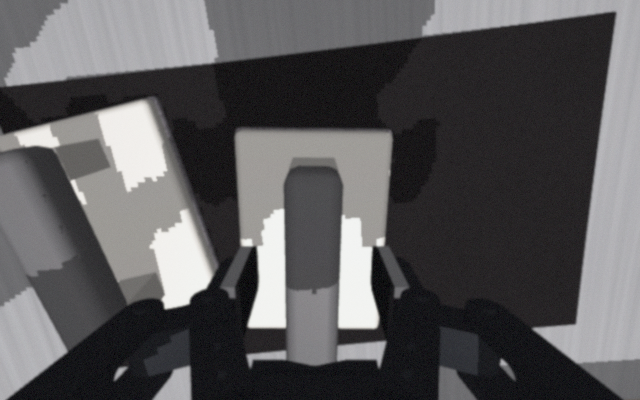

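Fingers straddle grip A, bar centre at x=314 px against a gap centre of 314.

Call:
{"name": "carry_out", "arguments": {"moves": [[[0, 1, 0], [0, 0, 0], -1], [[0, 1, 0], [0, 0, 0], -1], [[0, 1, 0], [0, 0, 0], -1], [[0, 1, 0], [0, 0, 0], -1], [[0, 0, 0], [0, 0, 0], -1], [[0, -30, 0], [0, 0, 0], -1], [[0, -70, 0], [0, 0, 0], -1], [[0, -110, 0], [0, 0, 0], -1], [[0, -150, 0], [0, 0, 0], -1], [[0, -190, 0], [0, 0, 0], -1], [[0, -190, 0], [0, 0, 0], -1]]}}

```text
clock: 8.4
tcp_pos: [478.6, 334.1, 235.5]
tcp_rot: [-1.565, 0.067, -0.086]
contact_force: [-0.8, 0.2, -0.5]
width: 21.1
```

```bash
python3 - <<'E'
from h import *
st();snap('wrist','w5');go([*unit(0,-60),225],-1.5)
E
```

```text
t 8.4 tcp [478.6 334.1 235.5] yaw -5.6 q [ 31.7   2.1  73.4  -0.2 103.8  37.2] F [-0.8  0.2 -0.5] w 21.1
shift [ 105.3    6.6 -419.4] turn [-0.1 -4.1  0.5] dist 432.0
```

View pics/w5.png

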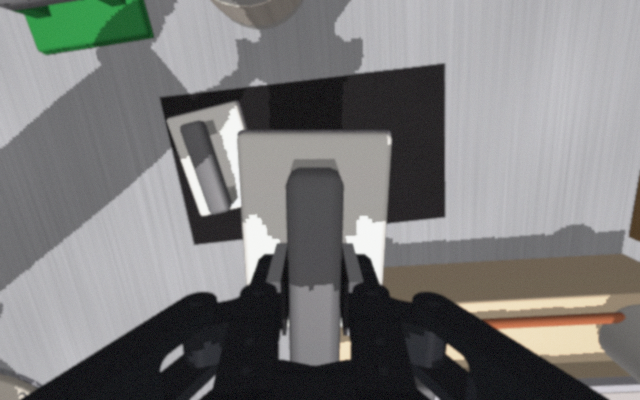

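Call:
{"name": "carry_out", "arguments": {"moves": [[[10, 2, -40], [0, -4, 0], -1], [[20, 4, -80], [0, -4, 0], -1], [[30, 4, -120], [0, -4, 0], -1], [[40, 4, -160], [0, -4, 0], -1], [[50, 4, -200], [0, -4, 0], -1], [[60, 4, -240], [0, -4, 0], -1], [[70, 5, -280], [0, -4, 0], -1], [[80, 5, -320], [0, -4, 0], -1], [[90, 6, -360], [0, -4, 0], -1], [[100, 6, -400], [0, -4, 0], -1], [[105, 6, -419], [0, -4, 0], -1], [[105, 6, -419], [0, -4, 0], -1]]}}

```text
clock: 9.65
tcp_pos: [540.8, -96.1, 222.4]
tcp_rot: [-1.569, 0.023, -0.028]
contact_force: [-0.1, 1.0, -2.9]
width: 20.7
```

```bash
python3 - <<'E'
from h import *
st();snap('wrist','w6');go([*unit(0,-60),75],-1.5)
E
```

```text
t 9.65 tcp [540.8 -96.1 222.4] yaw -1.83 q [-13.7  -2.9  79.6   0.2 103.1 -11.9] F [-0.1  1.  -2.9] w 20.7
shift [  0.4 147.8   0. ] turn [-0.2 -0.2  0.2] dist 148.0
```

View pics/w6.png

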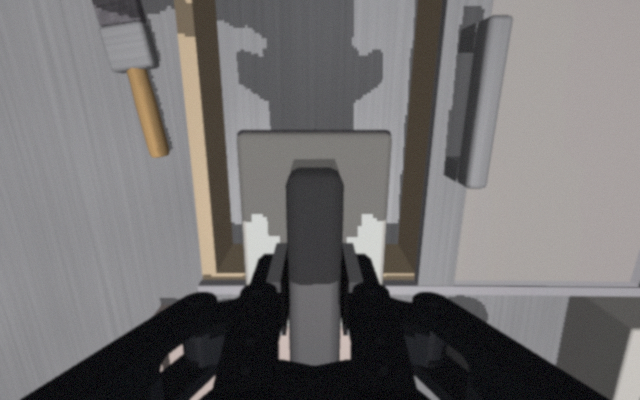

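```bash
python3 - <<'E'
from h import *
p=params('wrist')
print(pix2world('wrist',[(194,100),(216,245),(205,275)],105,p))
print('floor',pix2world('wrist',[(219,100),(226,240),(406,230),(412,100)],42,p))
print('rail',pix2world('wrist',[(202,286),(600,288)],115,p))
print(unit(-85,-60),unit(85,-60),unit(-85,60),unit(-97,-150))
E
```

```text
[[ 454.8  -21.3  105. ]
 [ 457.7 -137.7  105. ]
 [ 445.3 -165.2  105. ]]
floor [[ 456.4  -21.6   42. ]
 [ 448.2 -160.2   42. ]
 [ 633.9 -155.    42. ]
 [ 633.3  -27.    42. ]]
rail [[ 445.3 -169.9  115. ]
 [ 775.1 -181.5  115. ]]
[456.9 -91.7] [626.8 -96.3] [460.2  28.3] [ 442.5 -181.3]
```

Call:
{"name": "carry_out", "arguments": {"moves": [[[0.4, 30, 0], [0, 0, 0], -1], [[0.4, 65, 0], [0, 0, 0], -1], [[0.4, 95, 0], [0, 0, 0], -1], [[0.4, 120, 0], [0, 0, 0], -1], [[0.4, 135, 0], [0, 0, 0], -1], [[0.4, 143, 0], [0, 0, 0], -1], [[0.4, 143, 0], [0, 0, 0], -1]]}}

```text
clock: 10.4
tcp_pos: [541.6, -93.2, 79.6]
tcp_rot: [-1.567, 0.021, -0.026]
contact_force: [-0.4, -0.4, -1.2]
width: 21.0
```

```bash
python3 - <<'E'
from h import *
st()
E
```

```text
t 10.4 tcp [541.6 -93.2  79.6] yaw -1.69 q [-13.5  -1.3  92.6   0.2  88.6 -11.8] F [-0.4 -0.4 -1.2] w 21.0
```

Creep down until touch.

Call:
{"name": "carry_out", "arguments": {"moves": [[[0, 2, 0], [0, 0, 0], -1], [[0, 4, 0], [0, 0, 0], -1], [[0, 5, 0], [0, 0, 0], -1], [[0, 5, 0], [0, 0, 0], -1]]}}

```text
clock: 10.8
tcp_pos: [542.7, -93.1, 77.7]
tcp_rot: [-1.568, 0.018, -0.028]
contact_force: [-2.5, 2.6, 7.3]
width: 21.0
```

```bash
python3 - <<'E'
from h import *
st()
E
```

```text
t 10.8 tcp [542.7 -93.1  77.7] yaw -1.68 q [-13.4  -1.3  92.8   0.3  88.2 -11.8] F [-2.5  2.6  7.3] w 21.0
```

Call:
{"name": "carry_out", "arguments": {"moves": [[[0, -1, 0], [0, 0, 0], 0.2], [[0, -1, 0], [0, 0, 0], 0.2], [[0, -1, 0], [0, 0, 0], 0.2], [[0, -1, 0], [0, 0, 0], 0.2], [[0, -25, 0], [0, 0, 0], 0.2], [[0, -70, 0], [0, 0, 0], 0.2], [[0, -120, 0], [0, 0, 0], 0.2], [[0, -170, 0], [0, 0, 0], 0.2], [[0, -200, 0], [0, 0, 0], 0.2], [[0, -200, 0], [0, 0, 0], 0.2]]}}

```text
clock: 11.8
tcp_pos: [542.6, -94.1, 284.0]
tcp_rot: [-1.57, 0.01, -0.036]
contact_force: [0.7, 0.2, 0.0]
width: 51.6
```

```bash
python3 - <<'E'
from h import *
st();snap('wrist','w7');snap('top','t7',(180,110,380,260),4);go([380,270,280],-1.5)
E
```

```text
t 11.8 tcp [542.6 -94.1 284. ] yaw -1.68 q [-13.5  -2.2  72.7   0.3 108.6 -11.8] F [0.7 0.2 0. ] w 51.6
shift [-172.2   -2.3  358.9] turn [-0.2 -0.2  0.4] dist 398.0
```

View pics/w7.png

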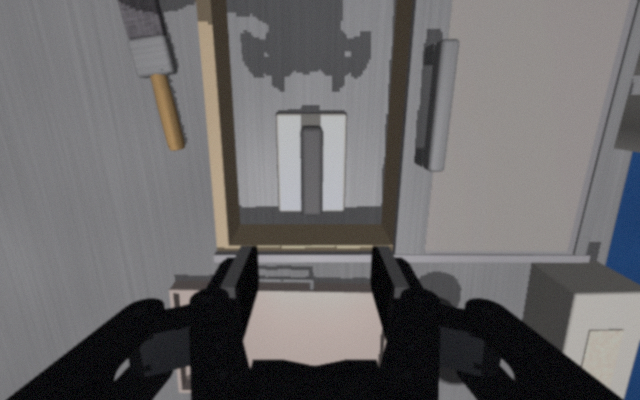

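View pics/t7.png

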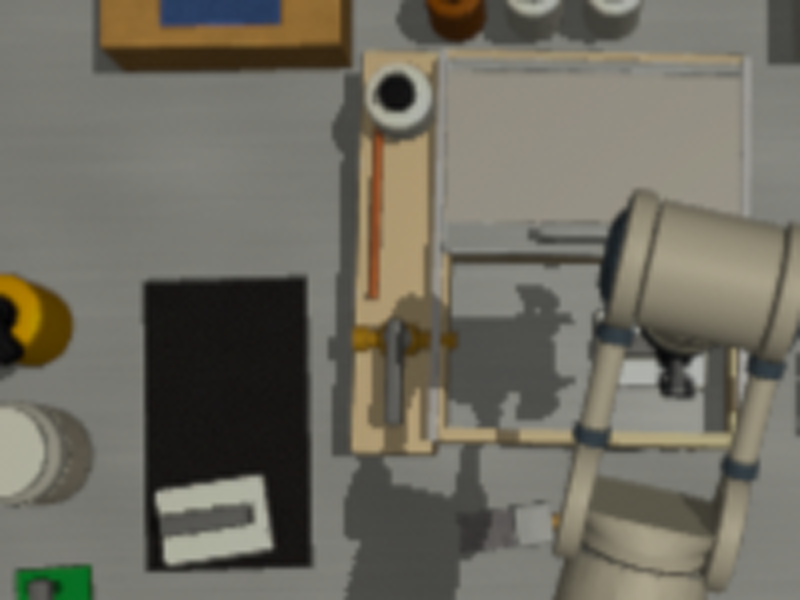

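Scrubber A sits flat in the chamber, B unmoved on the mat.

```bash
python3 - <<'E'
from h import *
go([380.7,350,150],6.5)
E
```

```text
shift [-174.9  127.9  438.5] turn [-0.1 -8.2  0.5] dist 489.0
```

Call:
{"name": "carry_out", "arguments": {"moves": [[[-20, 0, 45], [0, -8, 0], 0.2], [[-40, 0, 90], [0, -8, 0], 0.2], [[-60, 0, 135], [0, -8, 0], 0.2], [[-80, 0, 180], [0, -8, 0], 0.2], [[-100, 0, 225], [0, -8, 0], 0.2], [[-120, 0, 270], [0, -8, 0], 0.2], [[-135, 20, 315], [0, -8, 0], 0.2], [[-150, 50, 350], [0, -8, 0], 0.2], [[-165, 80, 390], [0, -8, 0], 0.2], [[-175, 110, 425], [0, -8, 0], 0.2], [[-175, 128, 438], [0, -8, 0], 0.2], [[-175, 128, 438], [0, -8, 0], 0.2]]}}

```text
clock: 13.1
tcp_pos: [377.6, 349.3, 143.2]
tcp_rot: [-1.573, -0.088, 0.09]
contact_force: [0.0, -0.5, -0.1]
width: 51.0
```

```bash
python3 - <<'E'
from h import *
st();snap('wrist','w8');go([380.7,350,36],6.5)
E
```

```text
t 13.1 tcp [377.6 349.3 143.2] yaw 6.49 q [39.1 -7.9 92.3 -0.1 95.7 32.6] F [ 0.  -0.5 -0.1] w 51.0
shift [  1.8 109.9   1.3] turn [ 0.1 -0.1  0.1] dist 110.0
```

View pics/w8.png

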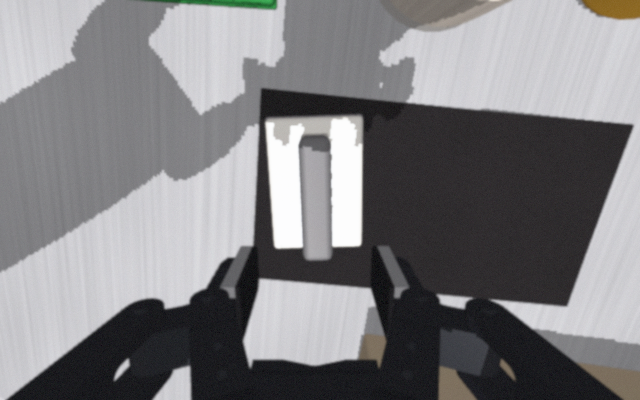

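Call:
{"name": "carry_out", "arguments": {"moves": [[[1.5, 40, 1], [0, 0, 0], 0.2], [[1.5, 75, 1], [0, 0, 0], 0.2], [[1.5, 98, 1], [0, 0, 0], 0.2], [[1.5, 107, 1], [0, 0, 0], 0.2], [[1.5, 107, 1], [0, 0, 0], 0.2], [[1.5, 107, 1], [0, 0, 0], -1], [[1.5, 107, 1], [0, 0, 0], -1], [[1.5, 107, 1], [0, 0, 0], -1], [[1.5, 107, 1], [0, 0, 0], -1], [[1.5, 107, 1], [0, 0, 0], -1]]}}

```text
clock: 14.15
tcp_pos: [381.7, 350.5, 41.5]
tcp_rot: [-1.569, -0.092, 0.083]
contact_force: [0.1, -1.9, 5.7]
width: 20.8
```

Call:
{"name": "carry_out", "arguments": {"moves": [[[0, -30, 0], [0, 0, 0], -1], [[0, -70, 0], [0, 0, 0], -1], [[0, -110, 0], [0, 0, 0], -1], [[0, -150, 0], [0, 0, 0], -1], [[0, -190, 0], [0, 0, 0], -1], [[0, -190, 0], [0, 0, 0], -1]]}}

```text
clock: 14.75
tcp_pos: [382.1, 351.7, 239.2]
tcp_rot: [-1.562, -0.1, 0.076]
contact_force: [0.4, 0.9, -1.0]
width: 21.0
```

```bash
python3 - <<'E'
from h import *
st();snap('wrist','w9');go([*unit(0,62),220],-1.5)
E
```

```text
t 14.75 tcp [382.1 351.7 239.2] yaw 6.41 q [ 39.   -8.   82.7  -0.2 104.3  32.5] F [ 0.4  0.9 -1. ] w 21.0
shift [ 126.3   15.8 -339.6] turn [-0.2  7.9  0.7] dist 363.0
```

View pics/w9.png

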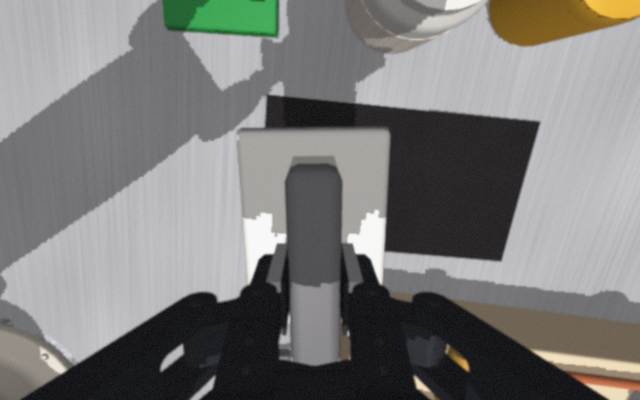

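B is held. The mat is now empty. Carrying B over the console to the left slot.

Call:
{"name": "carry_out", "arguments": {"moves": [[[14, 2, -38], [0, 2, 0], -1], [[28, 4, -76], [0, 4, 0], -1], [[42, 6, -114], [0, 6, 0], -1], [[56, 8, -152], [0, 8, 0], -1], [[70, 10, -190], [0, 8, 0], -1], [[84, 11, -228], [0, 8, 0], -1], [[98, 12, -266], [0, 8, 0], -1], [[112, 14, -304], [0, 8, 0], -1], [[124, 15, -332], [0, 8, 0], -1], [[126, 16, -340], [0, 8, 0], -1], [[126, 16, -340], [0, 8, 0], -1]]}}

```text
clock: 15.9
tcp_pos: [544.5, 26.6, 217.6]
tcp_rot: [-1.566, 0.017, -0.029]
contact_force: [0.0, 0.4, -1.8]
width: 20.6
```

```bash
python3 - <<'E'
from h import *
st();snap('wrist','w10');go([*unit(0,62),82],-1.5)
E
```

```text
t 15.9 tcp [544.5  26.6 217.6] yaw -1.7 q [ -1.   -3.8  81.    0.3 102.4   0.8] F [ 0.   0.4 -1.8] w 20.6
shift [ -0.3 136.3  -0.5] turn [-0.3 -0.1  0.5] dist 136.0
```

View pics/w10.png

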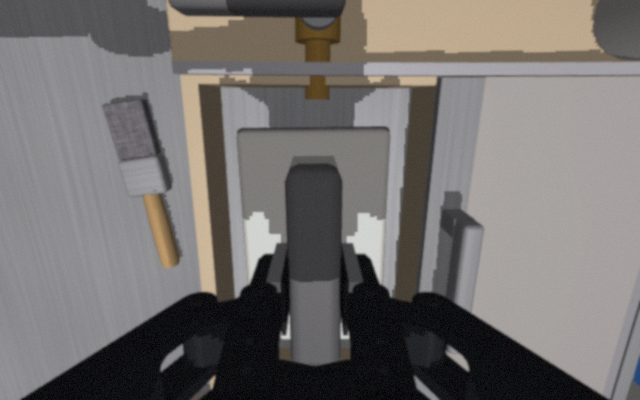

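Call:
{"name": "carry_out", "arguments": {"moves": [[[0, 30, -1], [0, 0, 0], -1], [[0, 65, -1], [0, 0, 0], -1], [[0, 95, -1], [0, 0, 0], -1], [[0, 115, -1], [0, 0, 0], -1], [[0, 128, -1], [0, 0, 0], -1], [[0, 135, -1], [0, 0, 0], -1], [[0, 138, -1], [0, 0, 0], -1], [[0, 138, -1], [0, 0, 0], -1]]}}

```text
clock: 16.75
tcp_pos: [545.8, 27.8, 81.0]
tcp_rot: [-1.565, 0.014, -0.029]
contact_force: [-0.2, -0.2, -2.2]
width: 20.7
```

```bash
python3 - <<'E'
from h import *
st()
E
```

```text
t 16.75 tcp [545.8  27.8  81. ] yaw -1.6 q [-0.9 -2.2 93.3  0.3 88.3  0.7] F [-0.2 -0.2 -2.2] w 20.7
```

Call:
{"name": "carry_out", "arguments": {"moves": [[[0, 2, 0], [0, 0, 0], -1], [[0, 4, 0], [0, 0, 0], -1], [[0, 4, 0], [0, 0, 0], -1]]}}

```text
clock: 17.05
tcp_pos: [546.9, 28.0, 79.7]
tcp_rot: [-1.565, 0.012, -0.032]
contact_force: [-0.7, 1.5, 5.5]
width: 20.9
```

```bash
python3 - <<'E'
from h import *
st()
E
```

```text
t 17.05 tcp [546.9  28.   79.7] yaw -1.6 q [-0.8 -2.2 93.5  0.4 88.   0.7] F [-0.7  1.5  5.5] w 20.9
```

Touched down; release and rise, backing toward a view.

Call:
{"name": "carry_out", "arguments": {"moves": [[[0, -1, 0], [0, 0, 0], 0.2], [[0, -1, 0], [0, 0, 0], 0.2], [[0, -1, 0], [0, 0, 0], 0.2], [[0, -1, 0], [0, 0, 0], 0.2], [[0, -25, 0], [0, 0, 0], 0.2], [[0, -70, 0], [0, 0, 0], 0.2], [[0, -120, 0], [0, 0, 0], 0.2], [[0, -170, -40], [0, 0, 0], 0.2], [[0, -200, -90], [0, 0, 0], 0.2], [[0, -200, -130], [0, 0, 0], 0.2], [[0, -200, -130], [0, 0, 0], 0.2]]}}

```text
clock: 18.15
tcp_pos: [540.6, -107.5, 280.9]
tcp_rot: [-1.567, 0.013, -0.038]
contact_force: [-0.6, -0.3, 0.7]
width: 51.1
```

```bash
python3 - <<'E'
from h import *
st();snap('wrist','w11');go([644,-38,200],-1.5);go([644,-38,131],-1.5)
E
```

```text
t 18.15 tcp [ 540.6 -107.5  280.9] yaw -1.88 q [-15.   -2.2  73.    0.4 108.4 -13. ] F [-0.6 -0.3  0.7] w 51.1
shift [100.   81.6  71.6] turn [-0.3 -0.4  0.8] dist 148.0
shift [ 99.  150.6  71.3] turn [-0.3 -0.4  0.8] dist 194.0
```

View pics/w11.png

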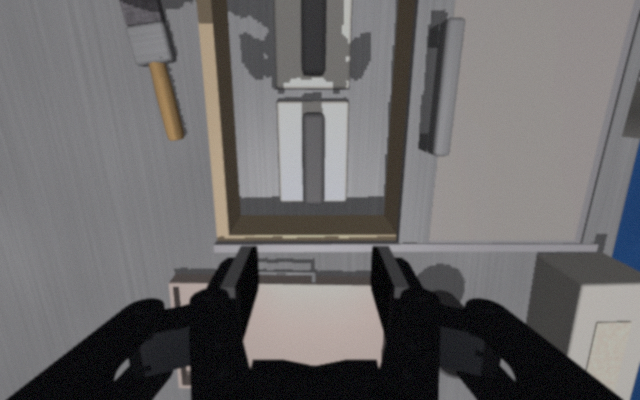

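Both scrubbers lie flat side by side in the chamber. Now the door handle.

Call:
{"name": "carry_out", "arguments": {"moves": [[[40, 30, 30], [0, 0, 0.8], 0.2], [[80, 60, 60], [0, 0, 0.8], 0.2], [[101, 85, 71], [0, 0, 0.8], 0.2], [[101, 85, 71], [0, 0, 0.8], 0.2], [[101, 115, 71], [0, 0, 0.8], 0.2], [[101, 140, 71], [0, 0, 0.8], 0.2], [[101, 150, 71], [0, 0, 0.8], 0.2], [[101, 150, 71], [0, 0, 0.8], 0.2]]}}

```text
clock: 19.0
tcp_pos: [644.7, -37.7, 129.6]
tcp_rot: [-1.565, 0.028, -0.022]
contact_force: [-0.1, -1.2, 0.3]
width: 50.9
```

```bash
python3 - <<'E'
from h import *
st();snap('wrist','w12')
E
```

```text
t 19.0 tcp [644.7 -37.7 129.6] yaw -1.84 q [-6.5 12.6 72.6  0.3 95.  -4.7] F [-0.1 -1.2  0.3] w 50.9
```

View pics/w12.png

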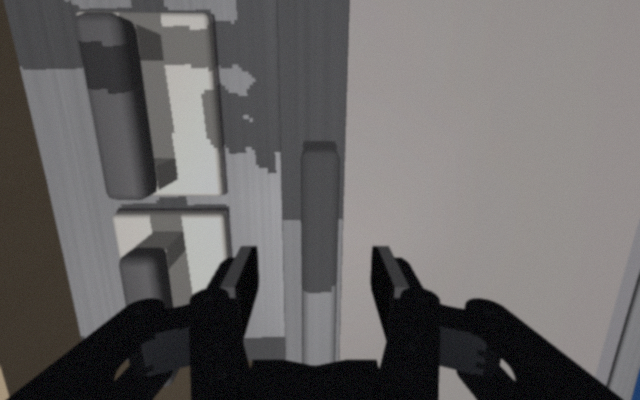

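Bar at x≈319 px, between the fingers (gap centre 315). Grip and pull shut 172 mm, then creep.

Call:
{"name": "carry_out", "arguments": {"moves": [[[1, 0, 0], [0, 0, 0], -1], [[1, -1, 0], [0, 0, 0], -1], [[1, -1, 0], [0, 0, 0], -1], [[1, -1, 0], [0, 0, 0], -1], [[1, -1, 0], [0, 0, 0], -1]]}}

```text
clock: 19.55
tcp_pos: [646.6, -38.1, 135.0]
tcp_rot: [-1.566, 0.024, -0.027]
contact_force: [-4.5, 0.6, 6.3]
width: 12.5
```

```bash
python3 - <<'E'
from h import *
st();s=sense()['tcp_pos']
c,n=np.cos(UY),np.sin(UY)
go([s[0]-172*c,s[1]-172*n,s[2]],np.degrees(UY))
E
```

```text
t 19.55 tcp [646.6 -38.1 135. ] yaw -1.86 q [-6.5 12.6 72.1  0.3 95.2 -4.6] F [-4.5  0.6  6.3] w 12.5
shift [-172.    -0.2   -1. ] turn [-0.3 -0.3  0.1] dist 172.0
```

Call:
{"name": "carry_out", "arguments": {"moves": [[[-15, 0, 0], [0, 0, 0], -1], [[-35, 0, 0], [0, 0, 0], -1], [[-55, 0, 0], [0, 0, 0], -1], [[-75, 0, 0], [0, 0, 0], -1], [[-95, 0, 0], [0, 0, 0], -1], [[-115, 0, -1], [0, 0, 0], -1], [[-135, 0, -1], [0, 0, 0], -1], [[-152, 0, -1], [0, 0, 0], -1], [[-164, 0, -1], [0, 0, 0], -1], [[-172, 0, -1], [0, 0, 0], -1], [[-172, 0, -1], [0, 0, 0], -1]]}}

```text
clock: 20.65
tcp_pos: [473.9, -31.9, 135.0]
tcp_rot: [-1.563, 0.024, -0.026]
contact_force: [-1.0, 6.0, -1.4]
width: 12.7
```

Call:
{"name": "carry_out", "arguments": {"moves": [[[-3, 0, 0], [0, 0, 0], -1], [[-6, 0, 0], [0, 0, 0], -1], [[-9, 0, 0], [0, 0, 0], -1], [[-11, 0, 0], [0, 0, 0], -1], [[-11, 0, 0], [0, 0, 0], -1]]}}

```text
clock: 21.15
tcp_pos: [466.7, -31.6, 135.1]
tcp_rot: [-1.563, 0.015, -0.034]
contact_force: [21.1, 0.3, -10.5]
width: 13.0
```

```bash
python3 - <<'E'
from h import *
st()
E
```

```text
t 21.15 tcp [466.7 -31.6 135.1] yaw -1.8 q [ -8.4 -16.  100.2   0.5  95.2  -6.6] F [ 21.1   0.3 -10.5] w 13.0
```

Door is against the shut stop (TCP x 646.6 → 466.7, 180 mm). Release, rise, turn for the valve.

Call:
{"name": "carry_out", "arguments": {"moves": [[[0, 0, 0], [0, 0, 0], 0.2], [[0, 0, 0], [0, 0, 0], 0.2], [[0, 0, 0], [0, 0, 0], 0.2], [[0, 0, 0], [0, 0, 0], 0.2], [[0, -40, 0], [0, 0, 0], 0.2], [[0, -90, 0], [0, 0, 0], 0.2], [[0, -130, 0], [0, 0, 0], 0.2], [[0, -130, 0], [0, 0, 0], 0.2]]}}

```text
clock: 21.95
tcp_pos: [466.6, -33.0, 272.5]
tcp_rot: [-1.564, 0.007, -0.043]
contact_force: [0.3, -0.3, -0.3]
width: 51.3
```

```bash
python3 - <<'E'
from h import *
st();go([490,145,250],88.4)
snap('wrist','w13')
E
```

```text
t 21.95 tcp [466.6 -33.  272.5] yaw -1.81 q [ -8.6 -15.5  85.8   0.6 108.4  -6.6] F [ 0.3 -0.3 -0.3] w 51.3
shift [ 17.3  24.1 178.5] turn [  0.7 -90.2   1.3] dist 181.0
```

View pics/w13.png

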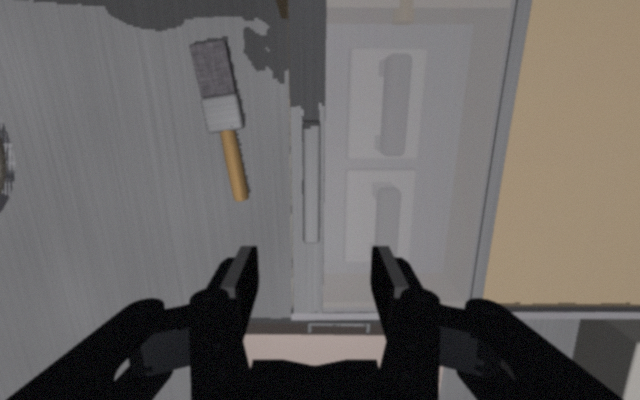

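Call:
{"name": "carry_out", "arguments": {"moves": [[[17, 12, 178], [0.7, -90, 1.3], -0.2], [[17, 12, 178], [0.7, -90, 1.3], -0.2], [[17, 12, 178], [0.7, -90, 1.3], -0.2], [[17, 12, 178], [0.7, -90, 1.3], -0.2], [[17, 12, 178], [0.7, -90, 1.3], -0.2], [[17, 12, 178], [0.7, -90, 1.3], -0.2], [[17, 12, 178], [0.7, -90, 1.3], -0.2], [[17, 12, 178], [0.7, -90, 1.3], -0.2], [[17, 12, 178], [0.7, -90, 1.3], -0.2], [[17, 12, 178], [0.7, -90, 1.3], -0.2], [[17, 12, 178], [0.7, -90, 1.3], -0.2], [[17, 12, 178], [0.7, -90, 1.3], -0.2]]}}

```text
clock: 23.2
tcp_pos: [488.4, 144.5, 256.9]
tcp_rot: [-1.219, -1.182, 1.19]
contact_force: [-0.4, 0.1, 0.1]
width: 34.1
```

```bash
python3 - <<'E'
from h import *
st();snap('wrist','w14');go([488,150,122],88.4)
E
```

```text
t 23.2 tcp [488.4 144.5 256.9] yaw 88.23 q [ 12.6  -8.   80.9   0.1 107.4 -75.6] F [-0.4  0.1  0.1] w 34.1
shift [  5.5 135.1  -0.2] turn [-0.4 -0.3  0. ] dist 135.0
```

View pics/w14.png

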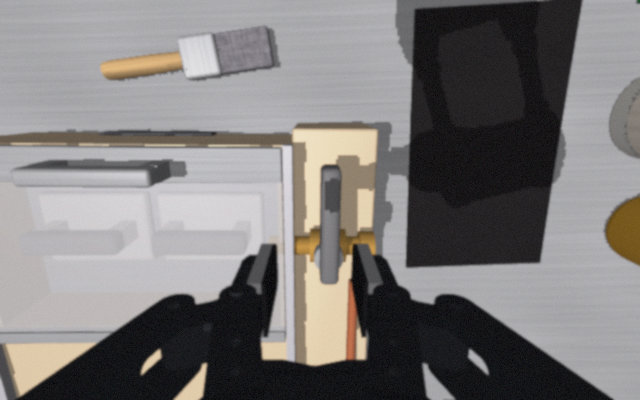

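```bash
python3 - <<'E'
from h import *
p=params('wrist')
L=pix2world('wrist',[(331,167),(329,283)],148,p);print(L)
d=L[0]-L[1];print(np.linalg.norm(d),np.degrees(np.arctan2(d[1],d[0])),'axis',L[1]+d*0.15, unit(0,184))
E
```

```text
[[465.6 157.1 148. ]
 [564.1 153.5 148. ]]
98.5730767010357 177.89594239130332 axis [549.4 154.  148. ] [548.5 149.9]
```

```bash
python3 - <<'E'
from h import *
go([487.5,155,122],88.2)
E
```

```text
shift [ 10.5 135.2   0.5] turn [-0.4 -0.1  0. ] dist 136.0
```

Call:
{"name": "carry_out", "arguments": {"moves": [[[10.5, 40, 0.5], [-0.4, 0, 0], -0.2], [[10.5, 75, 0.5], [-0.4, 0, 0], -0.2], [[10.5, 75, 0.5], [-0.4, 0, 0], -0.2], [[10.5, 100, 0.5], [-0.4, 0, 0], -0.2], [[10.5, 120, 0.5], [-0.4, 0, 0], -0.2], [[10.5, 134, 0.5], [-0.4, 0, 0], -0.2], [[10.5, 134, 0.5], [-0.4, 0, 0], -0.2]]}}

```text
clock: 23.95
tcp_pos: [486.9, 154.7, 122.0]
tcp_rot: [-1.224, -1.182, 1.185]
contact_force: [-0.4, -0.3, -0.6]
width: 34.2
```

```bash
python3 - <<'E'
from h import *
st();snap('wrist','w15')
E
```

```text
t 23.95 tcp [486.9 154.7 122. ] yaw 88.05 q [ 13.8  -8.2  94.7  -0.   93.5 -74.2] F [-0.4 -0.3 -0.6] w 34.2
```

View pics/w15.png

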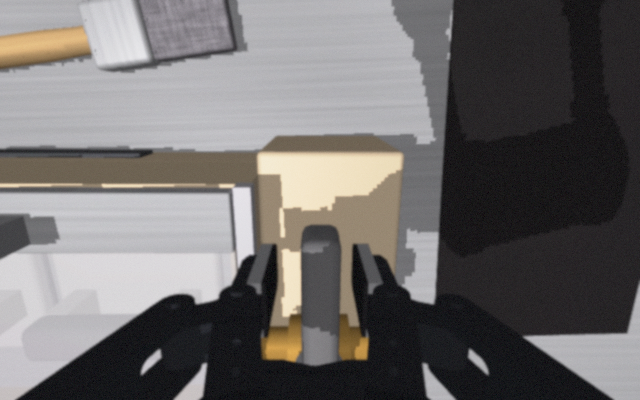

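The lever sits between the fingers (320 vs 314 px), and the tips clear the wall. Close on it.

Call:
{"name": "carry_out", "arguments": {"moves": [[[1, 0, 0], [0, 0, 0], -1], [[1, 0, 0], [0, 0, 0], -1], [[1, 0, 0], [0, 0, 0], -1], [[1, -1, 0], [0, 0, 0], -1], [[1, -1, 0], [0, 0, 0], -1]]}}

```text
clock: 24.5
tcp_pos: [488.2, 156.9, 125.5]
tcp_rot: [-1.225, -1.188, 1.182]
contact_force: [0.6, 5.9, 0.4]
width: 14.6
```

```bash
cat >> h.py <<'E'
AX=np.array([549.5,153.5])
def arc(delta,steps):
    # rotate current pose about valve axis, clockwise by delta deg
    s=sense();M=R.from_rotvec(s['tcp_rot']).as_matrix();p=s['tcp_pos']
    for k in range(1,steps+1):
        a=-np.radians(delta*k/steps);Z=R.from_euler('z',a).as_matrix()
        v=np.array([*(p[:2]-AX),0]);q=np.array([*AX,p[2]])+Z@v
        print(k,(M.T@(q-p)).round(1),np.degrees(R.from_matrix(M.T@Z@M).as_rotvec()).round(1))
E
python3 - <<'E'
from h import *
st();p=sense()['tcp_pos'][:2]-AX;print(np.hypot(*p),np.degrees(np.arctan2(p[1],p[0])));arc(45,9)
E
```

```text
t 24.5 tcp [488.2 156.9 125.5] yaw 88.09 q [ 14.   -8.2  94.4   0.1  93.6 -74.1] F [0.6 5.9 0.4] w 14.6
61.384162224448616 176.82541286300201
1 [ 5.3  0.  -0.4] [-0.  5.  0.]
2 [10.6  0.  -1.2] [-0. 10.  0.]
3 [15.8  0.  -2.4] [-0. 15.  0.]
4 [20.9  0.1 -4.2] [-0.  20.   0.1]
5 [25.8  0.1 -6.3] [-0.  25.   0.1]
6 [30.5  0.1 -8.9] [-0.1 30.   0.1]
7 [ 35.    0.1 -11.9] [-0.1 35.   0.1]
8 [ 39.1   0.1 -15.2] [-0.1 40.   0.1]
9 [ 43.    0.1 -18.9] [-0.1 45.   0.1]
```

Call:
{"name": "carry_out", "arguments": {"moves": [[[5.3, 0, -0.4], [0, 5, 0], -1], [[10.6, 0, -1.2], [0, 10, 0], -1], [[15.8, 0, -2.4], [0, 15, 0], -1], [[20.9, 0, -4.2], [0, 20, 0], -1], [[25.8, 0, -6.3], [0, 25, 0], -1], [[30.5, 0, -8.9], [0, 30, 0], -1], [[35, 0, -11.9], [0, 35, 0], -1], [[39, 0, -15.2], [0, 40, 0], -1], [[43, 0, -18.9], [0, 45, 0], -1], [[43, 0, -18.9], [0, 45, 0], -1]]}}

```text
clock: 25.5
tcp_pos: [508.2, 200.9, 125.6]
tcp_rot: [-1.487, -0.59, 0.585]
contact_force: [-2.2, 6.3, -0.6]
width: 14.7
```

```bash
python3 - <<'E'
from h import *
st();p=sense()['tcp_pos'][:2]-AX;print(np.hypot(*p),np.degrees(np.arctan2(p[1],p[0])));snap('wrist','w16')
snap('top','t16',(230,150,330,230),7)
E
```

```text
t 25.5 tcp [508.2 200.9 125.6] yaw 43.06 q [ 17.9  -2.9  89.5   0.2  93.3 -25.2] F [-2.2  6.3 -0.6] w 14.7
62.884693372569544 131.10636224571763
```

View pics/w16.png

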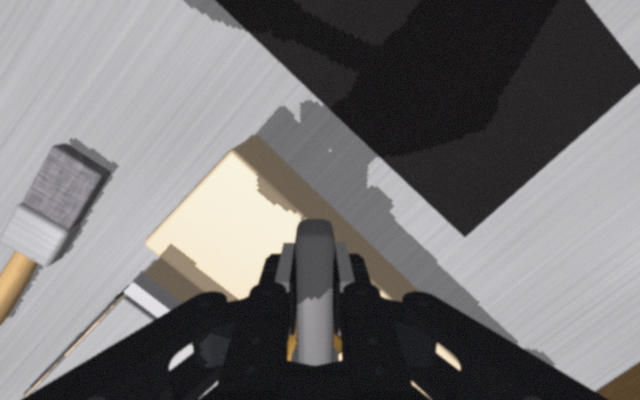

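Lever is at about 45° with the gripper (tool yaw 88→43). Holding for 4 s.

Call:
{"name": "carry_out", "arguments": {"moves": [[[0, 0, 0], [0, 0, 0], -1], [[0, 0, 0], [0, 0, 0], -1], [[0, 0, 0], [0, 0, 0], -1], [[0, 0, 0], [0, 0, 0], -1], [[0, 0, 0], [0, 0, 0], -1], [[0, 0, 0], [0, 0, 0], -1], [[0, 0, 0], [0, 0, 0], -1], [[0, 0, 0], [0, 0, 0], -1], [[0, 0, 0], [0, 0, 0], -1], [[0, 0, 0], [0, 0, 0], -1], [[0, 0, 0], [0, 0, 0], -1], [[0, 0, 0], [0, 0, 0], -1]]}}

```text
clock: 26.8
tcp_pos: [508.0, 200.8, 125.6]
tcp_rot: [-1.486, -0.592, 0.587]
contact_force: [0.0, 2.8, -1.2]
width: 14.8
```

Call:
{"name": "carry_out", "arguments": {"moves": [[[0, 0, 0], [0, 0, 0], -1], [[0, 0, 0], [0, 0, 0], -1], [[0, 0, 0], [0, 0, 0], -1], [[0, 0, 0], [0, 0, 0], -1], [[0, 0, 0], [0, 0, 0], -1], [[0, 0, 0], [0, 0, 0], -1], [[0, 0, 0], [0, 0, 0], -1], [[0, 0, 0], [0, 0, 0], -1], [[0, 0, 0], [0, 0, 0], -1], [[0, 0, 0], [0, 0, 0], -1], [[0, 0, 0], [0, 0, 0], -1], [[0, 0, 0], [0, 0, 0], -1]]}}

```text
clock: 28.0
tcp_pos: [508.0, 200.8, 125.6]
tcp_rot: [-1.486, -0.592, 0.587]
contact_force: [0.1, 3.5, -0.8]
width: 14.9
```

Call:
{"name": "carry_out", "arguments": {"moves": [[[0, 0, 0], [0, 0, 0], -1], [[0, 0, 0], [0, 0, 0], -1], [[0, 0, 0], [0, 0, 0], -1], [[0, 0, 0], [0, 0, 0], -1], [[0, 0, 0], [0, 0, 0], -1], [[0, 0, 0], [0, 0, 0], -1], [[0, 0, 0], [0, 0, 0], -1], [[0, 0, 0], [0, 0, 0], -1], [[0, 0, 0], [0, 0, 0], -1], [[0, 0, 0], [0, 0, 0], -1], [[0, 0, 0], [0, 0, 0], -1], [[0, 0, 0], [0, 0, 0], -1]]}}

```text
clock: 29.2
tcp_pos: [508.0, 200.8, 125.6]
tcp_rot: [-1.486, -0.592, 0.587]
contact_force: [0.1, 3.4, -1.6]
width: 14.6
```

```bash
python3 - <<'E'
from h import *
st();snap('top','t17',(230,150,330,230),7);snap('wrist','w17');arc(-45,9)
E
```

```text
t 29.2 tcp [508.  200.8 125.6] yaw 43.19 q [ 17.9  -2.9  89.5   0.2  93.3 -25.3] F [ 0.1  3.4 -1.6] w 14.6
1 [-5.5 -0.  -0.1] [ 0. -5.  0.]
2 [-11.   -0.   -0.6] [  0. -10.   0.]
3 [-16.4  -0.1  -1.6] [  0.1 -15.    0. ]
4 [-21.6  -0.1  -3.1] [  0.1 -20.    0. ]
5 [-26.8  -0.1  -5. ] [  0.1 -25.    0. ]
6 [-31.7  -0.1  -7.4] [  0.1 -30.    0.1]
7 [-36.5  -0.2 -10.2] [  0.1 -35.    0.1]
8 [-40.9  -0.2 -13.4] [  0.2 -40.    0.1]
9 [-45.1  -0.2 -16.9] [  0.2 -45.    0.1]
```

View pics/w17.png

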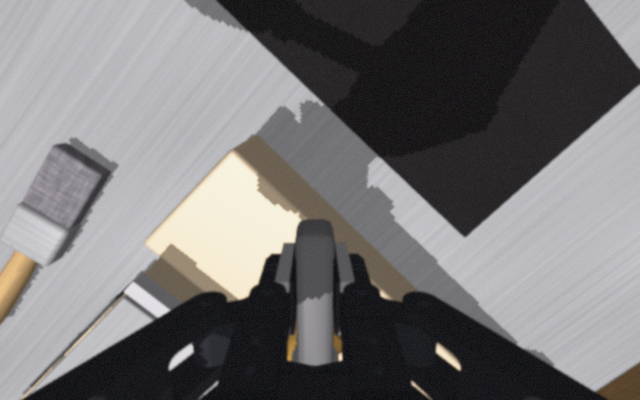

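Close by reversing the arc, with 1–2° over-travel against the stop.

Call:
{"name": "carry_out", "arguments": {"moves": [[[-5.5, 0, 0], [0, -5, 0], -1], [[-11, 0, -0.6], [0, -10, 0], -1], [[-16.4, 0, -1.6], [0, -15, 0], -1], [[-21.6, 0, -3], [0, -20, 0], -1], [[-26.8, 0, -5], [0, -25, 0], -1], [[-31.7, 0, -7.4], [0, -30, 0], -1], [[-36, 0, -10.4], [0, -35, 0], -1], [[-40.5, 0, -14], [0, -40, 0], -1], [[-44.5, 0, -18], [0, -45, 0], -1], [[-46, 0, -19], [0, -46.5, 0], -1], [[-46, 0, -19], [0, -46.5, 0], -1]]}}

```text
clock: 30.4
tcp_pos: [488.2, 156.7, 125.6]
tcp_rot: [-1.209, -1.211, 1.197]
contact_force: [3.8, 9.8, -3.6]
width: 15.0
```

```bash
python3 - <<'E'
from h import *
st()
E
```

```text
t 30.4 tcp [488.2 156.7 125.6] yaw 89.62 q [ 13.7  -8.3  94.5   0.4  93.5 -75.9] F [ 3.8  9.8 -3.6] w 15.0
```

Call:
{"name": "carry_out", "arguments": {"moves": [[[0, 0, 0], [0, 0, 0], -0.2], [[0, 0, 0], [0, 0, 0], -0.2], [[0, 0, 0], [0, 0, 0], -0.2], [[0, 0, 0], [0, 0, 0], -0.2], [[0, -30, 0], [0, 0, 0], -0.2], [[0, -70, 0], [0, 0, 0], -0.2], [[0, -110, 0], [0, 0, 0], -0.2], [[0, -140, 0], [0, 0, 0], -0.2], [[0, -140, 0], [0, 0, 0], -0.2]]}}

```text
clock: 31.3
tcp_pos: [489.0, 155.7, 271.6]
tcp_rot: [-1.215, -1.218, 1.191]
contact_force: [-1.2, 0.3, -0.6]
width: 34.1
```

```bash
python3 - <<'E'
from h import *
st();snap('wrist','w18');go([466,-32,240],-2)
E
```

```text
t 31.3 tcp [489.  155.7 271.6] yaw 89.61 q [ 13.6  -8.2  79.6   0.4 107.8 -75.9] F [-1.2  0.3 -0.6] w 34.1
shift [-188.    26.7   21.5] turn [-0.  91.6  0.8] dist 191.0
```

View pics/w18.png

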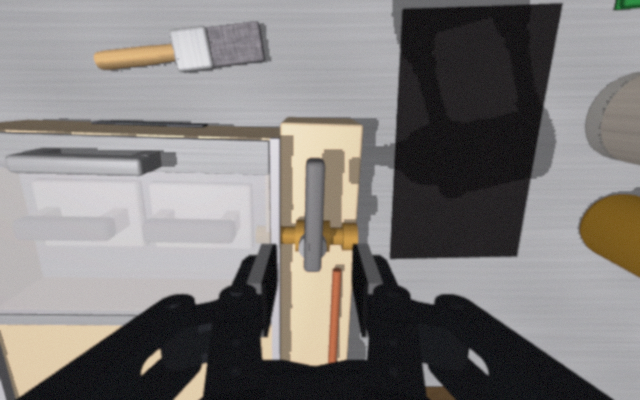

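```bash
python3 - <<'E'
from h import *
p=params('wrist')
L=pix2world('wrist',[(315.5,159),(313.5,270)],148,p)
d=L[0]-L[1];print(L,np.linalg.norm(d),np.degrees(np.arctan2(d[1],d[0])))
r=pix2world('wrist',[(269,170),(275,330),(284,122),(362,126)],115,p);print(r)
E
```

```text
[[462.8 157.  148. ]
 [560.2 154.7 148. ]] 97.45337270329053 178.63661599142182
[[478.4 115.9 115. ]
 [647.3 114.4 115. ]
 [436.8 130.6 115. ]
 [440.7 197.5 115. ]]
```

Lever back at its closed direction (178.6° vs 177.9° before; within reading error). Back to the door.

Call:
{"name": "carry_out", "arguments": {"moves": [[[-188, 20, 21.5], [0, 91.5, 0.8], 0.2], [[-188, 20, 21.5], [0, 91.5, 0.8], 0.2], [[-188, 20, 21.5], [0, 91.5, 0.8], 0.2], [[-188, 20, 21.5], [0, 91.5, 0.8], 0.2], [[-188, 20, 21.5], [0, 91.5, 0.8], 0.2], [[-188, 20, 21.5], [0, 91.5, 0.8], 0.2], [[-188, 20, 21.5], [0, 91.5, 0.8], 0.2], [[-188, 20, 21.5], [0, 91.5, 0.8], 0.2], [[-188, 20, 21.5], [0, 91.5, 0.8], 0.2], [[-188, 20, 21.5], [0, 91.5, 0.8], 0.2], [[-188, 20, 21.5], [0, 91.5, 0.8], 0.2], [[-188, 20, 21.5], [0, 91.5, 0.8], 0.2]]}}

```text
clock: 32.55
tcp_pos: [465.4, -32.1, 244.9]
tcp_rot: [-1.571, 0.029, -0.024]
contact_force: [0.1, 0.2, 0.0]
width: 51.2
```

```bash
python3 - <<'E'
from h import *
st();go([466,-32,130],-2)
E
```

```text
t 32.55 tcp [465.4 -32.1 244.9] yaw -1.95 q [ -8.1 -15.   88.2  -0.  107.   -6.2] F [0.1 0.2 0. ] w 51.2
shift [  0.9 114.9   0.1] turn [-0.   0.1 -0.2] dist 115.0
```

Call:
{"name": "carry_out", "arguments": {"moves": [[[1, 40, 0], [0, 0, 0], 0.2], [[1, 80, 0], [0, 0, 0], 0.2], [[1, 105, 0], [0, 0, 0], 0.2], [[1, 114, 0], [0, 0, 0], 0.2], [[1, 114, 0], [0, 0, 0], 0.2], [[1, 113, 0], [0, 0, 0], -1], [[1, 113, 0], [0, 0, 0], -1], [[1, 113, 0], [0, 0, 0], -1], [[1, 112, 0], [0, 0, 0], -1], [[1, 111, 0], [0, 0, 0], -1]]}}

```text
clock: 33.55
tcp_pos: [466.6, -32.2, 134.1]
tcp_rot: [-1.571, 0.028, -0.026]
contact_force: [3.5, -0.5, -6.2]
width: 12.6
```

```bash
python3 - <<'E'
from h import *
st();go([645.5,-37,sense()['tcp_pos'][2]],-2)
E
```

```text
t 33.55 tcp [466.6 -32.2 134.1] yaw -1.95 q [ -8.1 -15.3  99.7  -0.   95.7  -6.2] F [ 3.5 -0.5 -6.2] w 12.6
shift [178.9  -0.3   1.3] turn [ 0.   0.1 -0.1] dist 179.0
```

Call:
{"name": "carry_out", "arguments": {"moves": [[[15, 0, 0], [0, 0, 0], -1], [[35, 0, 0], [0, 0, 0], -1], [[55, 0, 0], [0, 0, 0], -1], [[75, 0, 0.5], [0, 0, 0], -1], [[95, 0, 0.5], [0, 0, 0], -1], [[115, 0, 1], [0, 0, 0], -1], [[135, 0, 1], [0, 0, 0], -1], [[155, 0, 1], [0, 0, 0], -1], [[170, 0, 1], [0, 0, 0], -1], [[177, 0, 1], [0, 0, 0], -1], [[181, 0, 1], [0, 0, 0], -1], [[181, 0, 1], [0, 0, 0], -1]]}}

```text
clock: 34.75
tcp_pos: [646.6, -38.7, 134.2]
tcp_rot: [-1.573, 0.031, -0.024]
contact_force: [-5.5, -5.0, 4.1]
width: 12.7
```

Call:
{"name": "carry_out", "arguments": {"moves": [[[0, 0, 0], [0, 0, 0], -1], [[0, 0, 0], [0, 0, 0], -1], [[-1, 0, 0], [0, 0, 0], 0.2], [[-1, 0, 0], [0, 0, 0], 0.2], [[-1, 0, 0], [0, 0, 0], 0.2], [[-1, 0, 0], [0, 0, 0], 0.2], [[-2, -40, 0], [0, 0, 0], 0.2], [[-4, -90, 0], [0, 0, 0], 0.2], [[-30, -140, -20], [0, 0, 0], 0.2], [[-70, -150, -45], [0, 0, 0], 0.2], [[-100, -150, -60], [0, 0, 0], 0.2], [[-100, -150, -60], [0, 0, 0], 0.2]]}}

```text
clock: 35.95
tcp_pos: [542.6, -96.5, 287.4]
tcp_rot: [-1.574, 0.031, -0.029]
contact_force: [1.0, 0.5, 0.2]
width: 51.4
```

```bash
python3 - <<'E'
from h import *
st();snap('wrist','w19')
E
```

```text
t 35.95 tcp [542.6 -96.5 287.4] yaw -2.17 q [-13.5  -1.2  71.4  -0.2 109.9 -11.4] F [1.  0.5 0.2] w 51.4
```

View pics/w19.png

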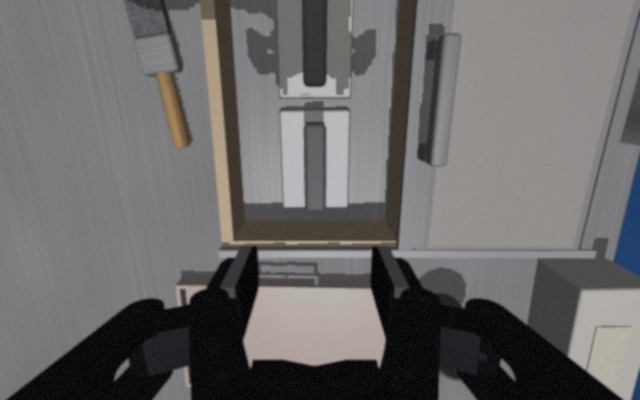

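Door fully open, both scrubbers in place. Measuring A (grip (315,123)–(315,209)).

```bash
python3 - <<'E'
from h import *
p=params('wrist')
G=pix2world('wrist',[(315,124),(315.5,209)],102,p);print(G,G.mean(0));P=pix2world('wrist',[(281,110),(349,110),(347,207),(283,207)],56,p);print(P.mean(0))
go([543,-93,76.5],-1.7)
E
```

```text
[[ 546.1  -48.1  102. ]
 [ 543.6 -132.9  102. ]] [544.9 -90.5 102. ]
[544.6 -91.4  56. ]
shift [ -0.9 209.8   3.1] turn [ 0.1 -0.4 -0.1] dist 210.0
```

Call:
{"name": "carry_out", "arguments": {"moves": [[[0.5, 50, 3.5], [0, 0, 0], 0.2], [[0.5, 95, 3.5], [0, 0, 0], 0.2], [[0.5, 140, 3.5], [0, 0, 0], 0.2], [[0.5, 175, 3.5], [0, 0, 0], 0.2], [[0.5, 198, 3.5], [0, 0, 0], 0.2], [[0.5, 207, 3.5], [0, 0, 0], 0.2], [[0.5, 207, 3.5], [0, 0, 0], 0.2], [[0.5, 207, 3.5], [0, 0, 0], -1], [[0.5, 207, 3.5], [0, 0, 0], -1], [[0.5, 207, 3.5], [0, 0, 0], -1], [[0.5, 207, 3.5], [0, 0, 0], -1], [[0.5, 207, 3.5], [0, 0, 0], -1]]}}

```text
clock: 37.2
tcp_pos: [545.6, -92.9, 81.7]
tcp_rot: [-1.574, 0.027, -0.031]
contact_force: [0.7, 0.7, 6.0]
width: 20.5
```

Call:
{"name": "carry_out", "arguments": {"moves": [[[0, -20, 0], [0, 0, 0], -1], [[0, -50, 0], [0, 0, 0], -1], [[0, -90, 0], [0, 0, 0], -1], [[0, -125, 0], [0, 0, 0], -1], [[0, -140, 0], [0, 0, 0], -1], [[0, -140, 0], [0, 0, 0], -1]]}}

```text
clock: 37.8
tcp_pos: [546.2, -92.6, 224.2]
tcp_rot: [-1.575, 0.023, -0.035]
contact_force: [0.5, 0.7, -2.7]
width: 20.8
```

```bash
python3 - <<'E'
from h import *
st();snap('wrist','w20')
T=np.array([490.5,-354.]);a=-0.062
for x in (60,-60):
    g=T+x*np.array([np.cos(a),np.sin(a)]);print(g)
    go([*g,200],-3.6)
E
```

```text
t 37.8 tcp [546.2 -92.6 224.2] yaw -2.12 q [-13.1  -2.4  78.9  -0.2 103.  -11. ] F [ 0.5  0.7 -2.7] w 20.8
[ 550.4 -357.7]
shift [  14.6   22.5 -264.8] turn [0.2 1.5 0.2] dist 266.0
[ 430.6 -350.3]
shift [-105.4   22.  -261.8] turn [0.2 1.5 0.2] dist 283.0
```

View pics/w20.png

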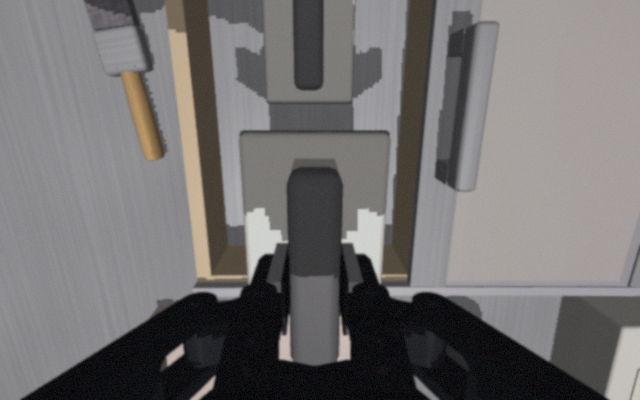

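Call:
{"name": "carry_out", "arguments": {"moves": [[[2, 3, -35], [0, 1.5, 0], -1], [[4, 6, -72], [0, 1.5, 0], -1], [[6, 9, -110], [0, 1.5, 0], -1], [[8, 12, -148], [0, 1.5, 0], -1], [[11, 15, -186], [0, 1.5, 0], -1], [[14, 18, -224], [0, 1.5, 0], -1], [[16, 21, -255], [0, 1.5, 0], -1], [[16, 22, -265], [0, 1.5, 0], -1], [[16, 22, -265], [0, 1.5, 0], -1]]}}

```text
clock: 38.75
tcp_pos: [550.6, -358.7, 196.5]
tcp_rot: [-1.57, 0.052, -0.05]
contact_force: [0.0, 1.3, -2.6]
width: 20.8
```

```bash
python3 - <<'E'
from h import *
st();snap('wrist','w21')
E
```

```text
t 38.75 tcp [ 550.6 -358.7  196.5] yaw -3.74 q [-36.   14.   64.3  -0.1 101.8 -32.3] F [ 0.   1.3 -2.6] w 20.8
```

View pics/w21.png

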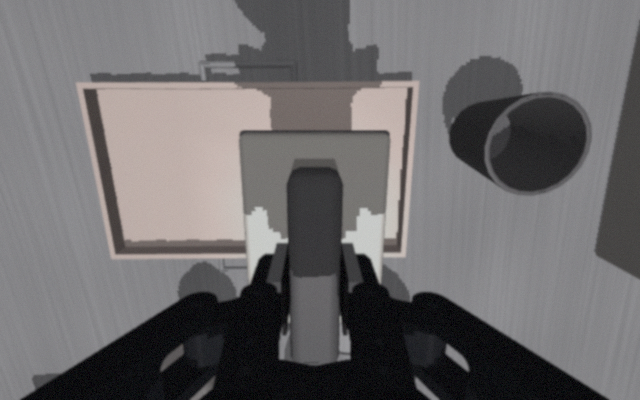

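```bash
python3 - <<'E'
from h import *
p=params('wrist')
c=pix2world('wrist',[(79,84),(418,83),(406,256),(112,257)],24,p);print(c,c.mean(0))
T=c.mean(0)[:2];d=(c[1]-c[0]+c[2]-c[3])[:2];d/=np.linalg.norm(d);print(np.degrees(np.arctan2(d[1],d[0])))
for x in (60,-60):
    g=T+x*d;print(g)
    go([*g,45],np.degrees(np.arctan2(d[1],d[0])))
E
```

```text
[[ 350.5 -262.1   24. ]
 [ 647.9 -279.5   24. ]
 [ 639.7 -447.4   24. ]
 [ 339.5 -428.8   24. ]] [ 494.4 -354.5   24. ]
-3.451347998496206
[ 554.3 -358.1]
shift [  3.2 152.7  -0.4] turn [ 0.  -0.2  0. ] dist 153.0
[ 434.5 -350.9]
shift [-116.8  152.7   -0.8] turn [ 0.  -0.2  0. ] dist 192.0
```

Call:
{"name": "carry_out", "arguments": {"moves": [[[3, 30, 0], [0, 0, 0], -1], [[3, 65, 0], [0, 0, 0], -1], [[3, 100, 0], [0, 0, 0], -1], [[3, 125, 0], [0, 0, 0], -1], [[3, 140, 0], [0, 0, 0], -1], [[3, 147, 0], [0, 0, 0], -1], [[3, 150, 0], [0, 0, 0], -1], [[3, 150, 0], [0, 0, 0], -1]]}}

```text
clock: 39.6
tcp_pos: [554.8, -357.7, 49.0]
tcp_rot: [-1.572, 0.049, -0.051]
contact_force: [1.1, -0.2, -1.6]
width: 20.8
```

Call:
{"name": "carry_out", "arguments": {"moves": [[[0, 2, 0], [0, 0, 0], -1], [[0, 4, 0], [0, 0, 0], -1], [[0, 4, 0], [0, 0, 0], -1]]}}

```text
clock: 39.9
tcp_pos: [555.0, -357.9, 45.5]
tcp_rot: [-1.572, 0.048, -0.052]
contact_force: [-0.1, -0.5, -1.7]
width: 20.3
```

Call:
{"name": "carry_out", "arguments": {"moves": [[[0, 2, 0], [0, 0, 0], -1], [[0, 3, 0], [0, 0, 0], -1], [[0, 3, 0], [0, 0, 0], -1]]}}

```text
clock: 40.2
tcp_pos: [555.2, -358.1, 44.7]
tcp_rot: [-1.573, 0.047, -0.053]
contact_force: [-2.7, 2.4, 5.4]
width: 20.7
```

```bash
python3 - <<'E'
from h import *
st()
E
```

```text
t 40.2 tcp [ 555.2 -358.1   44.7] yaw -3.65 q [-35.8  16.6  76.7  -0.   86.4 -32.1] F [-2.7  2.4  5.4] w 20.7
```

Contact. Release and rise.

Call:
{"name": "carry_out", "arguments": {"moves": [[[0, -1, 0], [0, 0, 0], 0.2], [[0, -1, 0], [0, 0, 0], 0.2], [[0, -1, 0], [0, 0, 0], 0.2], [[0, -1, 0], [0, 0, 0], 0.2], [[0, -25, 0], [0, 0, 0], 0.2], [[0, -70, 0], [0, 0, 0], 0.2], [[0, -120, 0], [0, 0, 0], 0.2], [[0, -170, 0], [0, 0, 0], 0.2], [[0, -220, 0], [0, 0, 0], 0.2], [[0, -240, 0], [0, 0, 0], 0.2], [[0, -240, 0], [0, 0, 0], 0.2]]}}

```text
clock: 41.3
tcp_pos: [555.2, -358.1, 290.4]
tcp_rot: [-1.578, 0.042, -0.059]
contact_force: [-0.4, -0.9, 0.9]
width: 51.6
```

```bash
python3 - <<'E'
from h import *
st();snap('wrist','w22');go([546.5,-15,280],-1.8)
E
```

```text
t 41.3 tcp [ 555.2 -358.1  290.4] yaw -3.65 q [-35.8  15.6  52.9  -0.  110.8 -32.1] F [-0.4 -0.9  0.9] w 51.6
shift [-30.2   5.  341.6] turn [ 0.3 -1.8  0.4] dist 343.0
```

View pics/w22.png

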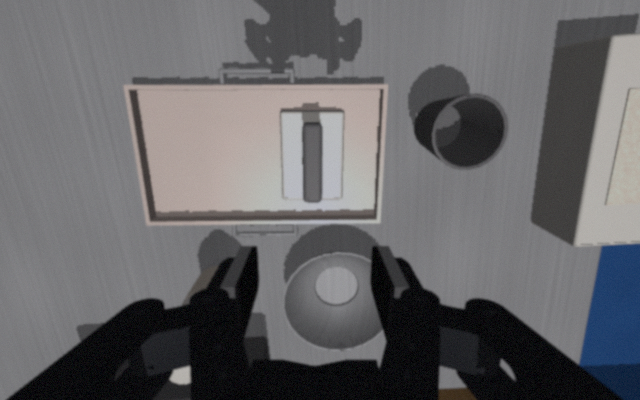

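A lies flat in the rear half of the tray. Back above the chamber for B.

Call:
{"name": "carry_out", "arguments": {"moves": [[[-5, 0, 45], [0, -1.8, 0.4], 0.2], [[-10, 0, 90], [0, -1.8, 0.4], 0.2], [[-15, 0, 135], [0, -1.8, 0.4], 0.2], [[-20, 0, 180], [0, -1.8, 0.4], 0.2], [[-25, 0, 225], [0, -1.8, 0.4], 0.2], [[-28, 0, 270], [0, -1.8, 0.4], 0.2], [[-30, 5, 315], [0, -1.8, 0.4], 0.2], [[-30, 5, 341], [0, -1.8, 0.4], 0.2], [[-30, 5, 341], [0, -1.8, 0.4], 0.2], [[-30, 5, 341], [0, -1.8, 0.4], 0.2]]}}

```text
clock: 42.35
tcp_pos: [546.3, -15.4, 277.7]
tcp_rot: [-1.576, 0.027, -0.022]
contact_force: [0.4, -0.3, -0.4]
width: 51.6
```

```bash
python3 - <<'E'
from h import *
st();snap('wrist','w23');go([547,28,79],-1.7)
E
```

```text
t 42.35 tcp [546.3 -15.4 277.7] yaw -1.78 q [ -5.   -2.   73.2  -0.3 109.   -3.3] F [ 0.4 -0.3 -0.4] w 51.6
shift [ -0.3 199.   45.2] turn [ 0.3 -0.2 -0.2] dist 204.0
```

View pics/w23.png

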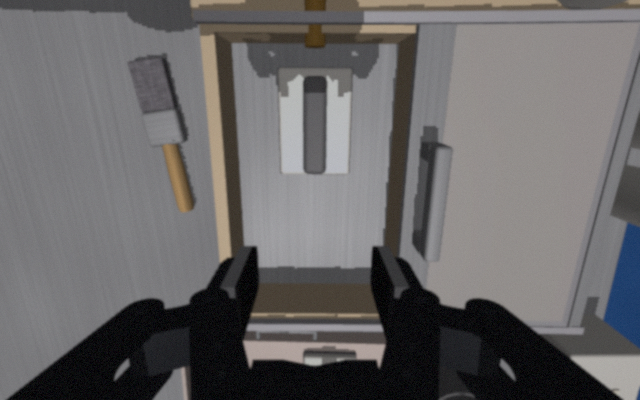

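```bash
python3 - <<'E'
from h import *
p=params('wrist')
G=pix2world('wrist',[(315,77),(315,173)],102,p);print(G,G.mean(0))
E
```

```text
[[549.3  72.2 102. ]
 [546.5 -14.6 102. ]] [547.9  28.8 102. ]
```

Call:
{"name": "carry_out", "arguments": {"moves": [[[0.5, 40, 30], [0, 0, 0], 0.2], [[0.5, 80, 43], [0, 0, 0], 0.2], [[0.5, 115, 43], [0, 0, 0], 0.2], [[0.5, 115, 43], [0, 0, 0], 0.2], [[0.5, 155, 43], [0, 0, 0], 0.2], [[0.5, 185, 43], [0, 0, 0], 0.2], [[0.5, 196, 43], [0, 0, 0], 0.2], [[0.5, 196, 43], [0, 0, 0], 0.2], [[0.5, 196, 43], [0, 0, 0], 0.2]]}}

```text
clock: 43.3
tcp_pos: [548.9, 25.2, 84.4]
tcp_rot: [-1.576, 0.026, -0.026]
contact_force: [0.2, 0.0, 0.1]
width: 51.3
```

Call:
{"name": "carry_out", "arguments": {"moves": [[[0, 0, 0], [0, 0, 0], -1], [[0, 0, 0], [0, 0, 0], -1], [[0, 0, 0], [0, 0, 0], -1], [[0, 0, 0], [0, 0, 0], -1], [[0, 0, 0], [0, 0, 0], -1], [[0, -20, 0], [0, 0, 0], -1], [[0, -50, 0], [0, 0, 0], -1], [[0, -90, 0], [0, 0, 0], -1], [[0, -125, 0], [0, 0, 0], -1], [[0, -140, 0], [0, 0, 0], -1], [[0, -140, 0], [0, 0, 0], -1]]}}

```text
clock: 44.4
tcp_pos: [549.8, 26.0, 227.1]
tcp_rot: [-1.576, 0.022, -0.03]
contact_force: [-0.8, -0.6, -0.9]
width: 20.7
```

```bash
python3 - <<'E'
from h import *
st();snap('wrist','w24');go([434.5,-351,200],-3.5)
E
```

```text
t 44.4 tcp [549.8  26.  227.1] yaw -1.9 q [ -0.7  -2.7  79.   -0.3 103.4   1.2] F [-0.8 -0.6 -0.9] w 20.7
shift [-102.1   26.3 -380.4] turn [0.3 1.6 0.1] dist 395.0
```

View pics/w24.png

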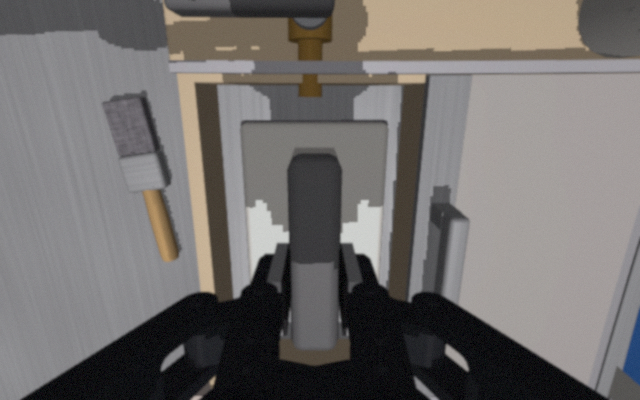

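Call:
{"name": "carry_out", "arguments": {"moves": [[[-10, 2, -37], [0, 1.6, 0], -1], [[-20, 4, -74], [0, 1.6, 0], -1], [[-30, 6, -111], [0, 1.6, 0], -1], [[-40, 8, -148], [0, 1.6, 0], -1], [[-50, 10, -185], [0, 1.6, 0], -1], [[-60, 12, -222], [0, 1.6, 0], -1], [[-70, 15, -259], [0, 1.6, 0], -1], [[-80, 18, -296], [0, 1.6, 0], -1], [[-90, 22, -333], [0, 1.6, 0], -1], [[-100, 25, -368], [0, 1.6, 0], -1], [[-102, 26, -378], [0, 1.6, 0], -1], [[-102, 26, -378], [0, 1.6, 0], -1]]}}

```text
clock: 45.65
tcp_pos: [433.3, -349.1, 196.8]
tcp_rot: [-1.572, 0.052, -0.048]
contact_force: [-0.4, 1.0, -3.0]
width: 20.5
```

```bash
python3 - <<'E'
from h import *
st();snap('wrist','w25');go([434.5,-351,50],-3.5)
E
```

```text
t 45.65 tcp [ 433.3 -349.1  196.8] yaw -3.65 q [-42.2  -1.7  81.   -0.2 100.7 -38.6] F [-0.4  1.  -3. ] w 20.5
shift [  0.8 147.8  -2.6] turn [ 0.1 -0.1 -0.1] dist 148.0
```

View pics/w25.png

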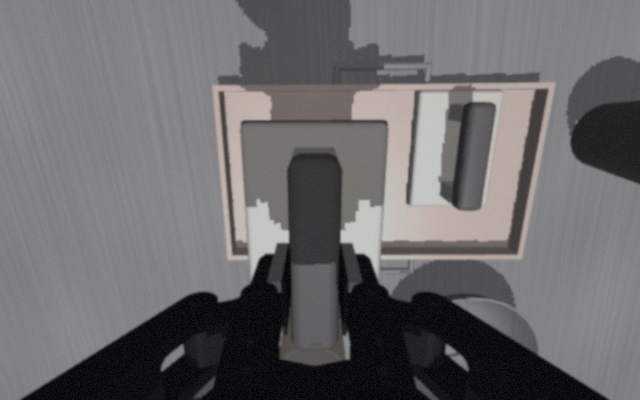

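```bash
python3 - <<'E'
from h import *
p=params('wrist')
G=pix2world('wrist',[(480,104),(467,208)],65,p);print(G,G.mean(0));P=pix2world('wrist',[(415,92),(502,93),(487,206),(410,205)],19,p);print(P,P.mean(0))
c=pix2world('wrist',[(214,86),(553,84),(522,258),(229,257)],24,p);print(c.mean(0),c)
E
```

```text
[[ 566.9 -289.7   65. ]
 [ 562.8 -375.    65. ]] [ 564.8 -332.4   65. ]
[[ 529.3 -277.6   19. ]
 [ 607.  -283.8   19. ]
 [ 602.9 -390.6   19. ]
 [ 527.  -384.9   19. ]] [ 566.6 -334.2   19. ]
[ 494.7 -354.    24. ] [[ 350.2 -261.4   24. ]
 [ 647.5 -279.2   24. ]
 [ 640.1 -447.2   24. ]
 [ 340.8 -428.1   24. ]]
```

A got knocked ~25 mm toward the tray's left rim since I placed it. Still in the tray; I'll check that it is flat after placing B.

Call:
{"name": "carry_out", "arguments": {"moves": [[[1, 30, -2.5], [0, 0, 0], -1], [[1, 65, -2.5], [0, 0, 0], -1], [[1, 100, -2.5], [0, 0, 0], -1], [[1, 125, -2.5], [0, 0, 0], -1], [[1, 138, -2.5], [0, 0, 0], -1], [[1, 145, -2.5], [0, 0, 0], -1], [[1, 147, -2.5], [0, 0, 0], -1], [[1, 147, -2.5], [0, 0, 0], -1]]}}

```text
clock: 46.5
tcp_pos: [435.4, -351.0, 52.1]
tcp_rot: [-1.573, 0.049, -0.048]
contact_force: [-0.6, -0.4, -2.6]
width: 20.7
```

Call:
{"name": "carry_out", "arguments": {"moves": [[[0, 2, 0], [0, 0, 0], -1], [[0, 4, 0], [0, 0, 0], -1], [[0, 4, 0], [0, 0, 0], -1]]}}

```text
clock: 46.8
tcp_pos: [436.2, -351.7, 50.2]
tcp_rot: [-1.575, 0.047, -0.051]
contact_force: [-0.2, 0.1, 4.5]
width: 20.5
```

Call:
{"name": "carry_out", "arguments": {"moves": [[[0, 0, 0], [0, 0, 0], 0.2], [[0, 0, 0], [0, 0, 0], 0.2], [[0, 0, 0], [0, 0, 0], 0.2], [[0, 0, 0], [0, 0, 0], 0.2], [[0, -25, 0], [0, 0, 0], 0.2], [[0, -70, 0], [0, 0, 0], 0.2], [[0, -120, 0], [0, 0, 0], 0.2], [[0, -170, 0], [0, 0, 0], 0.2], [[0, -190, 0], [0, 0, 0], 0.2], [[30, -190, -10], [0, 0, 0], 0.2], [[60, -190, -20], [0, 0, 0], 0.2], [[60, -190, -20], [0, 0, 0], 0.2]]}}

```text
clock: 48.0
tcp_pos: [496.5, -374.9, 237.6]
tcp_rot: [-1.573, 0.048, -0.048]
contact_force: [-0.7, 0.1, -0.7]
width: 51.4
```

```bash
python3 - <<'E'
from h import *
st();snap('wrist','w26')
E
```

```text
t 48.0 tcp [ 496.5 -374.9  237.6] yaw -3.49 q [-40.1   8.7  66.1  -0.1 105.1 -36.7] F [-0.7  0.1 -0.7] w 51.4
```

View pics/w26.png

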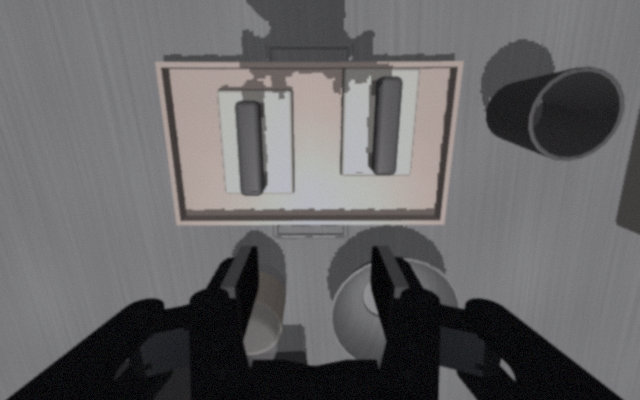

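```bash
python3 - <<'E'
from h import *
im=cv2.imread('pics/w26.png')
cv2.imwrite('pics/w26c.png',cv2.resize(im[50:200,310:470],None,fx=4.8,fy=3.9 if 0 else 4.8*0+3.9,interpolation=cv2.INTER_CUBIC) if 0 else cv2.resize(im[50:190,310:470],None,fx=4,fy=4,interpolation=cv2.INTER_CUBIC))
p=params('wrist')
P=pix2world('wrist',[(344,69),(418,71),(409,177),(341,175)],19,p);print(P,P.mean(0),np.linalg.norm(P[0]-P[1]),np.linalg.norm(P[0]-P[3]),np.linalg.norm(P[1]-P[2]))
E
```

```text
[[ 530.7 -278.    19. ]
 [ 604.4 -284.6   19. ]
 [ 597.8 -392.8   19. ]
 [ 523.6 -386.    19. ]] [ 564.1 -335.4   19. ] 73.95562587881156 108.25107207413168 108.43599661093917
```

View pics/w26c.png

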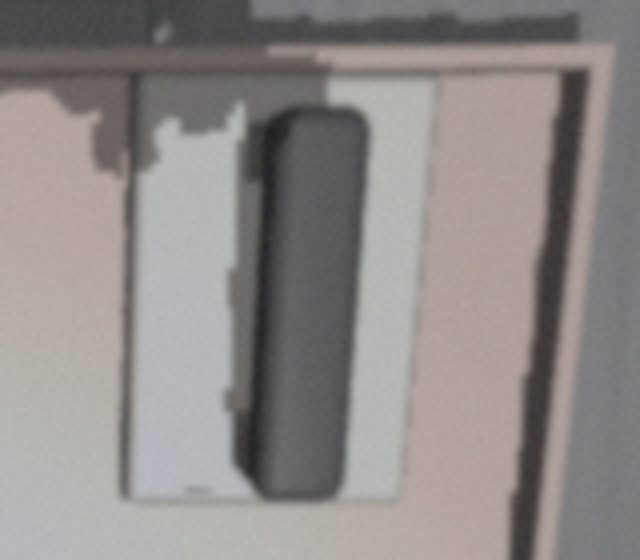

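A lies against the left rim but inside it. The plate measures 108×74 mm when taken as flat at floor level, and grip and plate centres agree within 2 mm, so it's not tilted. Now shut the door.

```bash
python3 - <<'E'
from h import *
p=params('wrist')
G=pix2world('wrist',[(388,80),(384,173)],65,p);print(G.mean(0))
go([645.5,-38,240],-1.9)
E
```

```text
[ 563.3 -334.2   65. ]
shift [129.5  -2.9 345. ] turn [ 0.2 -1.6 -0. ] dist 369.0
```

Call:
{"name": "carry_out", "arguments": {"moves": [[[17, -20, 45], [0, -1.6, 0], 0.2], [[34, -20, 90], [0, -1.6, 0], 0.2], [[51, -20, 135], [0, -1.6, 0], 0.2], [[68, -20, 180], [0, -1.6, 0], 0.2], [[85, -20, 225], [0, -1.6, 0], 0.2], [[102, -20, 270], [0, -1.6, 0], 0.2], [[119, -10, 315], [0, -1.6, 0], 0.2], [[130, 0, 345], [0, -1.6, 0], 0.2], [[130, 0, 345], [0, -1.6, 0], 0.2], [[130, 0, 345], [0, -1.6, 0], 0.2]]}}

```text
clock: 49.05
tcp_pos: [645.2, -37.7, 237.0]
tcp_rot: [-1.574, 0.026, -0.024]
contact_force: [-0.6, -0.7, 0.7]
width: 51.6
```

```bash
python3 - <<'E'
from h import *
st();go([645.8,-38,130],-1.9)
E
```

```text
t 49.05 tcp [645.2 -37.7 237. ] yaw -1.83 q [ -6.3  12.7  61.7  -0.2 105.7  -4.5] F [-0.6 -0.7  0.7] w 51.6
shift [  0.7 107.    0.1] turn [ 0.2  0.1 -0.1] dist 107.0
```

Call:
{"name": "carry_out", "arguments": {"moves": [[[1, 40, 0], [0, 0, 0], 0.2], [[1, 75, 0], [0, 0, 0], 0.2], [[1, 98, 0], [0, 0, 0], 0.2], [[1, 106, 0], [0, 0, 0], 0.2], [[1, 106, 0], [0, 0, 0], 0.2], [[1, 106, 0], [0, 0, 0], -1], [[1, 106, 0], [0, 0, 0], -1], [[1, 105, 0], [0, 0, 0], -1], [[1, 104, 0], [0, 0, 0], -1], [[1, 103, 0], [0, 0, 0], -1]]}}

```text
clock: 50.05
tcp_pos: [646.3, -38.4, 133.9]
tcp_rot: [-1.575, 0.026, -0.025]
contact_force: [1.2, -1.5, -4.7]
width: 12.5
```

Call:
{"name": "carry_out", "arguments": {"moves": [[[-15, 0, 0], [0, 0, 0], -1], [[-35, 0, 0], [0, 0, 0], -1], [[-55, 0, 0], [0, 0, 0], -1], [[-75, 0, 0], [0, 0, 0], -1], [[-95, 0, 0], [0, 0, 0], -1], [[-115, 0, -1], [0, 0, 0], -1], [[-135, 0, -1], [0, 0, 0], -1], [[-152, 0, -1], [0, 0, 0], -1], [[-164, 0, -1], [0, 0, 0], -1], [[-172, 0, -1], [0, 0, 0], -1], [[-172, 0, -1], [0, 0, 0], -1]]}}

```text
clock: 51.15
tcp_pos: [473.3, -32.2, 133.9]
tcp_rot: [-1.572, 0.026, -0.023]
contact_force: [-0.1, 5.2, -2.4]
width: 12.6
```

Call:
{"name": "carry_out", "arguments": {"moves": [[[-3, 0, 0], [0, 0, 0], -1], [[-6, 0, 0], [0, 0, 0], -1], [[-9, 0, 0], [0, 0, 0], -1], [[-11, 0, 0], [0, 0, 0], -1], [[-11, 0, 0], [0, 0, 0], -1]]}}

```text
clock: 51.65
tcp_pos: [466.7, -31.9, 133.9]
tcp_rot: [-1.572, 0.017, -0.032]
contact_force: [24.2, 0.3, -12.8]
width: 12.9
```

```bash
python3 - <<'E'
from h import *
st()
E
```

```text
t 51.65 tcp [466.7 -31.9 133.9] yaw -1.76 q [ -8.1 -15.9 100.2   0.   95.1  -6.3] F [ 24.2   0.3 -12.8] w 12.9
```

Shut against the stop at 466.7 again. Release, rise, and step aside for a final look.

Call:
{"name": "carry_out", "arguments": {"moves": [[[0, 0, 0], [0, 0, 0], 0.2], [[0, 0, 0], [0, 0, 0], 0.2], [[0, 0, 0], [0, 0, 0], 0.2], [[0, 0, 0], [0, 0, 0], 0.2], [[0, -40, 0], [0, 0, 0], 0.2], [[0, -90, 0], [0, 0, 0], 0.2], [[0, -140, 0], [0, 0, 0], 0.2], [[-20, -150, -20], [0, 0, 0], 0.2], [[-50, -150, -40], [0, 0, 0], 0.2], [[-70, -150, -60], [0, 0, 0], 0.2], [[-70, -150, -60], [0, 0, 0], 0.2]]}}

```text
clock: 52.75
tcp_pos: [391.8, -91.1, 284.4]
tcp_rot: [-1.573, 0.018, -0.035]
contact_force: [1.5, -0.1, -0.4]
width: 51.3
```

```bash
python3 - <<'E'
from h import *
st();snap('wrist','w27');snap('top','t27',(240,100,480,260),3);snap('side','s27',(180,110,400,280),3)
E
```

```text
t 52.75 tcp [391.8 -91.1 284.4] yaw -1.93 q [-18.  -24.6  91.6   0.1 112.4 -16. ] F [ 1.5 -0.1 -0.4] w 51.3
```

View pics/t27.png

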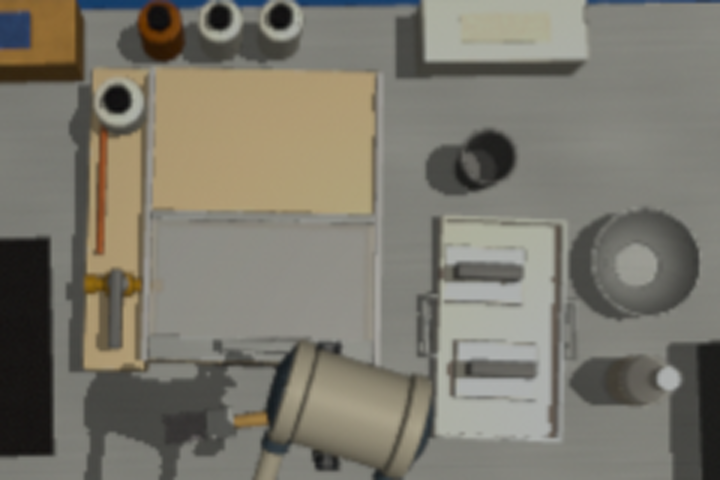

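View pics/s27.png

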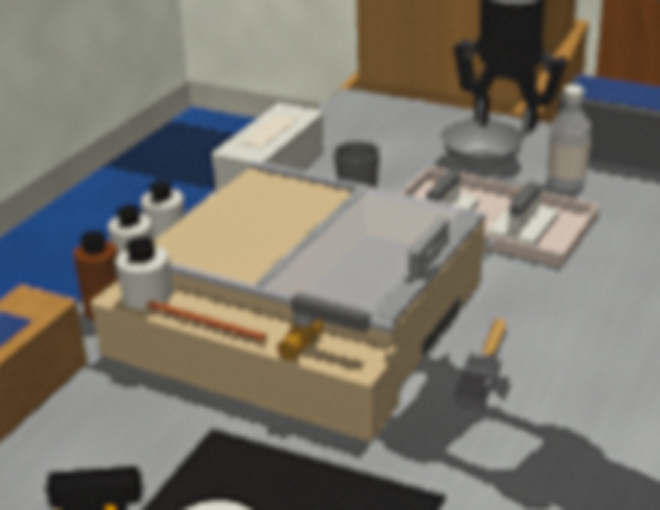

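View pics/w27.png

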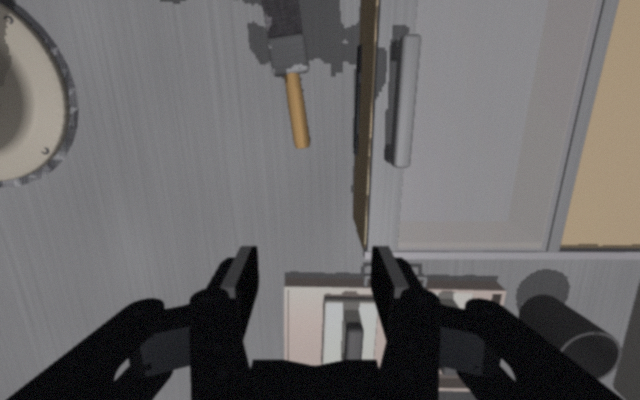

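The top view shows the door shut, the lever closed at (115,310) px, and both scrubbers flat in the tray at (487,272) and (497,368) px. The bystanders haven't moved.

```bash
python3 - <<'E'
from h import *
print(order.hand_in())
E
```

```text
the job is handed in; nothing more can be done
None
```

I finished the whole sequence and handed the job in at about 53 s. The hand-in gives no verdict.

**What I did:** There were two scrubbers on the mat and no third, and I left the green look-alike alone. I opened the door, set both scrubbers flat in the chamber and shut the door. I then turned the mist valve to about 45°, held it there for about 4 s and closed it. After that I opened the door again, moved both scrubbers to the clean tray and shut the door.

**Last checks:**
- **Door:** it reached its shut stop at the same handle position both times, 180 mm from the open stop.
- **Valve:** the lever direction measured 178.6° after closing and 177.9° before opening, so it is closed within my reading error.
- **Scrubbers:** both are inside the tray rim and look flat.
- **Bystanders:** everything else looks to be where it started.

**One disagreement:** after I placed the first scrubber in the tray it was knocked about 25 mm and now lies against the tray's left rim. It measures as flat and about 25 mm off centre, inside the 45 mm limit, so I left it there.

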